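# Stand the tall oil bottle under the canister tap

### The job

Get the tall oil bottle ready for filling. With the fingertips only, gripping and lifting nothing, first push the drip tin out from under the canister's tap by more than its own width (straight back below the canister is handy); then push the tall bottle gently, low down near its foot, so that it slides upright across the mat until the spout is centred above its open mouth. Leave the tin clear and upright, and do not disturb the other things on the bench.

Things in the scene. Friction and masses are not known exactly. Their poses are not given: they have to be found in the camera images.
- bottle: Tall narrow round pale grey plastic oil bottle on the mat, 58 mm diameter and 222 mm tall: straight side up to 158 mm, then a shoulder and a 37 mm neck with an open mouth, 31 mm across inside. Origin at the centre of its underside, z up along its axis. Loose, about 0.2 kg. On the rubber mat (friction about 0.6) it may tip when pushed higher than 40 mm above the mat; lower down it slides.
- bottle_mouth (a point): Centre of the bottle's open mouth, on its axis, 222 mm above its underside.
- drip_tin: Low round open steel tin standing on the mat under the tap, 68 mm diameter, 48 mm high, 3 mm wall. Origin at the centre of its underside. Loose, about 0.12 kg; slides when pushed.
- spout (a point): Centre of the lower end of the tap's spout (19 mm diameter, pointing straight down), 250 mm above the mat; the tap hangs out in the air from the canister's front.
- canister: White oil canister on a four-legged stand, fixed, 480 mm high in all. Origin on the mat straight below the spout; own +y runs from spout to canister. The tap, brass, is 30 mm thick (44 at its root), 250 to 317 mm above the mat, from 16 mm before the spout to 100 mm behind it, where canister and stand begin: 305 mm deep, 125 mm to either side, 218 mm clear below, 198 mm between the legs.
- spray_can: Bystander: closed grey spray can with a black cap, standing, 53 mm diameter, 187 mm tall. Origin at the centre of its underside.
- screwdriver: Bystander: black-handled screwdriver lying on the mat along its own x, 200 mm long and 26 mm high. Origin below its middle, on the mat.
- parts_dish: Bystander: round shallow steel dish with screws, 104 mm diameter, 24 mm high. Origin at the centre of its underside.
- grinder: Bystander: grey angle grinder without disc lying on the mat along its own x, about 290 mm long, 62 mm thick. Origin below its middle, on the mat.
Things that resemble listed ones, but are neither listed nor needed, are in the scene too. What is shaped like the drip_tin but green or orange is not meant.

How it is judged:
By the outcome, as a careful person would: the job done as asked, in the order asked, and still so for the second after the job is handed in, with the robot touching nothing.
It also fails if it takes over 72 s, if anything falls off the work surface, if the arm or the gripper's body presses on something with over 40 N, if the wrist force passes 120 N, or if a joint passes its speed limit or range.

### The arm

A 6-joint arm with a two-finger parallel gripper is mounted at the origin on the work surface. World frame = base frame: x ahead of the robot, y to its left, z up, the work surface at z = 0. Lengths are in m, angles in rad, forces in N, time in s.
With the tool pointing down it reaches from about 0.3 to 0.775 m from the base axis. Payload 14.6 kg.
Tool frame: the origin (TCP) lies at the very end of the fingers, on their centre line; the grasp point (between the pads) lies 19 mm behind it; y points along the fingers, z is the direction in which the jaws open and shut, and the axes are right-handed (so a half turn about y gives the same grasp; the last joint's range is limited). The gripper opens to 94 mm and grips with 3 to 60 N. Pads are 16 mm wide; open, the fingers measure 119 mm over their backs; the gripper's body (75 mm by 177 mm) begins 78 mm behind the grasp point.
Start: joints at [-1.355, 0.3, 1.521, -0, 1.321, -0.067], TCP at [0.153, -0.528, 0.205] pointing down, gripper open.
Joint ranges: [-3.03, 3.03], [-0.79, 2.21], [0.23, 2.52], [-1.04, 4.18], [0, 3.07], [-2.55, 2.55]. Speed limits (rad/s): [2.22, 2.22, 2.57, 3.14, 3.14, 3.14].

### API

Orientations are given as [roll, pitch, yaw] about the fixed x, y, z axes, in that order (R = Rz(yaw) Ry(pitch) Rx(roll)).
In Python, from station import get_obs, camera, hand_in, masks_of gives the robot as it stands.
- The arm moves only by the shell command python3 -m jog 'ROWS' [FORCE]. ROWS is text: rows parted by semicolons, each of 7 numbers parted by spaces: the shift along the world's x, y, z in mm, then the turn, a rotation vector about the world's x, y, z in degrees, then the closure, from 0 (fully open) to 1 (shut). A call has 1 to 10 rows; each row is the pose to reach, as a shift and turn from the pose measured when the call began; what a row does not reach only later rows make up. A row lasts 1/12 s, in which the tool goes at most 41.7 mm and 7.16 degrees, less where a joint would pass 70% of its speed; a pose out of reach is approached as far as the arm can. A call with a gripper value outside its range is refused whole. The fingers move at their own pace and stop on an object; FORCE is the grip in N (left out, the last holds). Time passes only in rows, so rows that repeat a pose let the fingers close. It gives the time, the measured TCP pose, the force and the opening at its end, in the units of the state.
- get_obs(): the state, without advancing time (a new reading comes with each control period).
- camera(name): name is "scene" or "top" or "wrist"; returns a dict with "img" (480x640x3 uint8, red, green, blue), "range_z" (480x640 float32, m along the optical axis (not along the pixel's ray), 0 where there is no reading), "fx", "fy", "cx", "cy" (pixels), "rvec" (rotation vector, rad) and "tvec" (3), from world to camera coordinates, as OpenCV has them. Camera axes: x right, y down, z forward; pixel columns grow to the right and rows downward; lengths in m; the calibration is good to about 2 mm. The wrist camera is an equidistant fisheye: a pixel r from the principal point sees the ray r / f radians off the axis. A picture is of the moment at which its call begins.
- hand_in(): hands the job in, once; it reports no verdict.
Trained networks look in the newest picture that a camera, given by its name, has taken for a name from the list of things; names that differ only in an ending like _2 or _b are one class to them, and where a whole thing is asked for, a point or a joint stands for the part that bears it (a point fixed in the world has none). Each returns a list of dicts, best first, with "conf" (0 to 1); they miss things now and then, are a little off and sometimes report something else, mostly with a low value. They report only what shows in the picture. A call takes as long as a camera call. They do not tell look-alikes from the thing itself.
- masks_of(thing, camera): "mask" (480x640 bool, what is visible of it) and "extent" ([left, top, right, bottom] in pixels, round what is visible of it).
The state is a dict: "time_s": time; "qpos": joint angles; "joint_vel": joint speeds; "tau": joint torques, N m; "ee_pos": TCP position; "eef_rot": TCP orientation; "force": force on the tool from outside, world axes, zero at the start; "moment": the same for the moment, N m; "grip_width": finger opening in m.
Only numpy, scipy, OpenCV 4.12 (cv2) and the standard library are available. Lean on these libraries where they do the work, as an engineer would, in place of code of your own. Each camera call takes 0.05 s, during which the arm holds its last target.

## Working session

There is one attempt and no reset: what is moved stays moved. The work goes in short steps, Python scripts to look and compute and a shell command to move; the robot and the scene stay as the last step left them, time stands still between calls to the robot, and variables do not carry over. Pictures are saved under pics/ and viewed, and the job is handed in when it is done.

```bash
mkdir -p pics; ls; cat > h.py <<'E'
import numpy as np, cv2
from station import get_obs, camera, hand_in, masks_of
def save(c,n): cv2.imwrite('pics/'+n+'.png', c['img'][:,:,::-1])
def pts(c,mask=None):
    z=c['range_z']; m=z>0
    if mask is not None: m&=mask
    v,u=np.nonzero(m); zz=z[v,u]
    P=np.stack([(u-c['cx'])/c['fx']*zz,(v-c['cy'])/c['fy']*zz,zz],1)
    R=cv2.Rodrigues(np.array(c['rvec'],float))[0]
    return (P-np.array(c['tvec']).reshape(3))@R, u, v
def proj(c,X):
    p,_=cv2.projectPoints(np.array(X,float).reshape(-1,3),np.array(c['rvec'],float),np.array(c['tvec'],float),np.array([[c['fx'],0,c['cx']],[0,c['fy'],c['cy']],[0,0,1.]]),None)
    return p.reshape(-1,2)
E
python3 - <<'E'
from h import *
print(get_obs())
for n in ['scene','top']:
    c=camera(n); save(c,n+'0')
    R=cv2.Rodrigues(np.array(c['rvec'],float))[0]; print(n,'cam at',-R.T@np.array(c['tvec']).reshape(3),R[2])
    for t in ['bottle','drip_tin','canister','spray_can','screwdriver','parts_dish','grinder']:
        for d in masks_of(t,n):
            P,u,v=pts(c,d['mask'])
            print(n,t,round(d['conf'],2),d['extent'],d['mask'].sum(),np.round(np.percentile(P,[2,50,98],axis=0),3).tolist() if len(P) else '')
E
```

```text
pics
{'time_s': 0.0, 'qpos': array([-1.35459597e+00,  3.00434728e-01,  1.52159000e+00,  1.22527217e-05,
        1.32071064e+00, -6.65754911e-02]), 'joint_vel': array([-0.00046908,  0.00065087,  0.00188832, -0.00153429, -0.00225961,
       -0.00119084]), 'tau': array([-3.65709147e-04, -5.31801331e+01, -3.52737486e+01,  7.08160177e-02,
        2.43837299e-02, -1.34947290e-04]), 'ee_pos': array([ 0.15341767, -0.52788938,  0.20490251]), 'eef_rot': array([-1.57193572e+00,  8.78624017e-05, -2.85881989e+00]), 'force': array([-0.50423832, -0.07296232,  0.01515201]), 'moment': array([-0.01135315,  0.01122091, -0.05949509]), 'grip_width': 0.09395837594632604}
scene cam at [ 1.1620028  -0.18161035  1.06306564] [-0.56467368  0.13098928 -0.81485302]
scene bottle 0.78 [190.7, 223.6, 228.0, 294.0] 1684 [[0.479, -0.297, 0.011], [0.514, -0.269, 0.144], [0.524, -0.244, 0.224]]
scene bottle 0.73 [284.0, 328.3, 312.7, 388.0] 1375 [[0.715, -0.152, 0.002], [0.781, -0.129, 0.137], [0.79, -0.102, 0.191]]
scene drip_tin 0.87 [357.6, 262.8, 386.9, 294.8] 824 [[0.546, 0.061, 0.007], [0.573, 0.095, 0.024], [0.6
[... 1494 characters left out ...]
, 183.2] 592 [[0.74, -0.148, 0.007], [0.752, -0.123, 0.147], [0.782, -0.1, 0.193]]
top spray_can 0.4 [398.6, 260.6, 432.2, 283.9] 629 [[0.469, -0.287, 0.022], [0.493, -0.258, 0.182], [0.52, -0.242, 0.226]]
top screwdriver 0.81 [336.7, 286.8, 350.5, 357.0] 428 [[0.272, -0.11, 0.01], [0.393, -0.096, 0.023], [0.448, -0.08, 0.03]]
top parts_dish 0.87 [411.7, 318.5, 450.9, 358.8] 1225 [[0.276, -0.369, -0.001], [0.322, -0.325, 0.007], [0.369, -0.277, 0.028]]
top grinder 0.81 [401.7, 155.9, 498.2, 230.1] 2389 [[0.622, -0.484, 0.033], [0.709, -0.357, 0.057], [0.794, -0.253, 0.069]]
top grinder 0.51 [336.2, 286.1, 347.5, 359.7] 409 [[0.31, -0.109, 0.009], [0.396, -0.095, 0.023], [0.448, -0.08, 0.03]]
```

View pics/scene0.png

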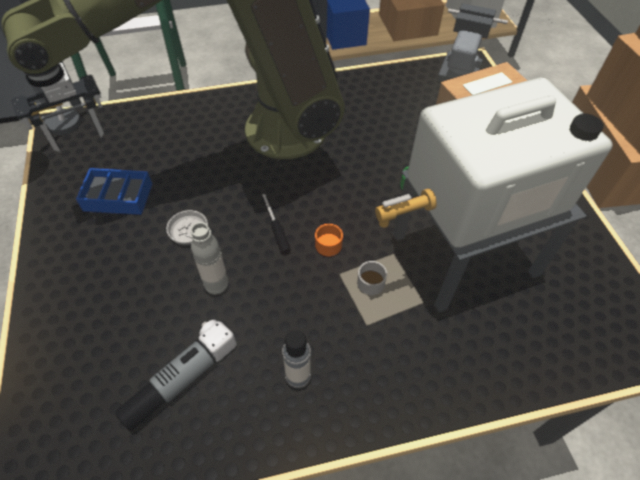

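View pics/top0.png

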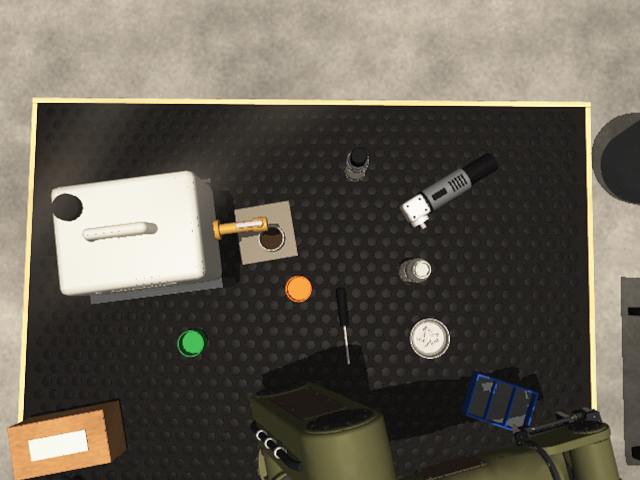

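Scene picture: the grey tin at (372,278) is under the tap; orange (329,239) and green (top 191,343) are look-alikes. The bottle is at (208,258), and the similar grey object with the black cap at (297,360) is the spray can. Next I measure precisely.

```bash
cat >> h.py <<'E'
from scipy.optimize import least_squares
def circ(P,r):
    f=lambda q: np.hypot(P[:,0]-q[0],P[:,1]-q[1])-r
    return least_squares(f,P[:,:2].mean(0),loss='soft_l1',f_scale=0.002).x
E
python3 - <<'E'
from h import *
cs={}
for n in ['scene','top']:
    c=camera(n); cs[n]=c
    P,u,v=pts(c)
    # tin
    m=(abs(P[:,0]-.578)<.045)&(abs(P[:,1]-.093)<.045)&(P[:,2]>.043)&(P[:,2]<.058)
    Q=P[m]; print(n,'tin rim',len(Q),Q[:,:2].min(0),Q[:,:2].max(0),circ(Q,.0325), np.median(Q[:,2]))
    # tap
    m=(P[:,0]>.48)&(P[:,0]<.72)&(P[:,1]>.03)&(P[:,1]<.2)&(P[:,2]>.235)&(P[:,2]<.34)
    Q=P[m]; print('tap',len(Q),np.round(Q.min(0),3),np.round(Q.max(0),3))
    for y in np.arange(.04,.2,.01):
        q=Q[abs(Q[:,1]-y)<.005]
        if len(q): print(round(y,3),len(q),np.round(q.min(0),3),np.round(q.max(0),3))
    # bottle
    m=(abs(P[:,0]-.497)<.07)&(abs(P[:,1]+.265)<.07)
    for lo,hi,r in [(.02,.15,.029),(.185,.215,.0185),(.214,.232,.017)]:
        q=P[m&(P[:,2]>lo)&(P[:,2]<hi)]
        if len(q)>5: print('bottle',lo,len(q),circ(q,r),q.min(0).round(3),q.max(0).round(3))
    # canister front/top
    m=(P[:,0]>.3)&(P[:,0]<.85)&(P[:,1]>.12)&(P[:,1]<.6)&(P[:,2]>.44)
    q=P[m][:,:2].astype(np.float32); print('can',cv2.minAreaRect(q),P[m][:,2].max())
    b=c['img']; 
c=cs['scene']; cv2.imwrite('pics/s_crop.png',cv2.resize(c['img'][170:330,300:460,::-1],None,fx=3.7,fy=3.7,interpolation=cv2.INTER_CUBIC))
c=cs['top']; cv2.imwrite('pics/t_crop.png',cv2.resize(c['img'][190:310,190:310,::-1],None,fx=4.9,fy=4.9,interpolation=cv2.INTER_CUBIC))
E
```

```text
scene tin rim 178 [0.54330531 0.0601645 ] [0.61280762 0.12733263] [0.57838106 0.09336019] 0.04943745229355369
tap 2178 [0.48  0.077 0.236] [0.63 0.2  0.34]
0.08 103 [0.574 0.077 0.257] [0.606 0.085 0.305]
0.09 139 [0.573 0.085 0.253] [0.606 0.095 0.322]
0.1 109 [0.581 0.095 0.253] [0.603 0.105 0.323]
0.11 81 [0.578 0.105 0.281] [0.602 0.115 0.324]
0.12 79 [0.577 0.115 0.284] [0.597 0.125 0.321]
0.13 89 [0.575 0.125 0.283] [0.595 0.135 0.322]
0.14 72 [0.573 0.135 0.285] [0.593 0.144 0.322]
0.15 54 [0.571 0.145 0.284] [0.592 0.155 0.301]
0.16 56 [0.569 0.155 0.282] [0.591 0.165 0.301]
0.17 53 [0.568 0.165 0.281] [0.589 0.175 0.301]
0.18 396 [0.48  0.175 0.252] [0.596 0.185 0.34 ]
0.19 603 [0.48  0.185 0.236] [0.596 0.195 0.34 ]
bottle 0.02 805 [ 0.49382647 -0.27175147] [ 0.49  -0.301  0.02 ] [ 0.526 -0.242  0.15 ]
bottle 0.185 326 [ 0.49683964 -0.27139357] [ 0.477 -0.293  0.185] [ 0.521 -0.249  0.215]
bottle 0.214 162 [ 0.49545885 -0.27156779] [ 0.475 -0.29   0.214] [ 0.514 -0.254  0.228]
can ((0.5546209216117859, 0.33375900983810425), (0.17813649773597717, 0.25851356983184814), 8.9608
[... 460 characters left out ...]
596 0.135 0.324]
0.14 45 [0.571 0.136 0.287] [0.593 0.145 0.32 ]
0.15 45 [0.569 0.145 0.286] [0.59  0.155 0.302]
0.16 47 [0.568 0.155 0.285] [0.591 0.165 0.301]
0.17 50 [0.566 0.165 0.285] [0.588 0.174 0.303]
0.18 176 [0.48  0.175 0.255] [0.593 0.185 0.339]
0.19 287 [0.505 0.185 0.256] [0.597 0.195 0.34 ]
bottle 0.02 147 [ 0.49606668 -0.27104272] [ 0.468 -0.266  0.021] [ 0.523 -0.241  0.149]
bottle 0.185 225 [ 0.49582704 -0.26631364] [ 0.472 -0.287  0.185] [ 0.517 -0.247  0.215]
bottle 0.214 75 [ 0.49618916 -0.27043515] [ 0.479 -0.288  0.215] [ 0.513 -0.252  0.228]
can ((0.5537651777267456, 0.3336333930492401), (0.18623103201389313, 0.25722527503967285), 8.266477584838867) 0.4851475825661938
```

View pics/s_crop.png

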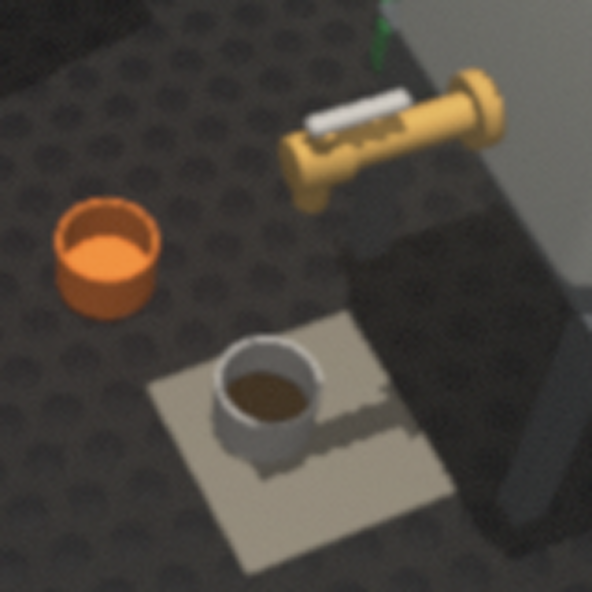

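View pics/t_crop.png

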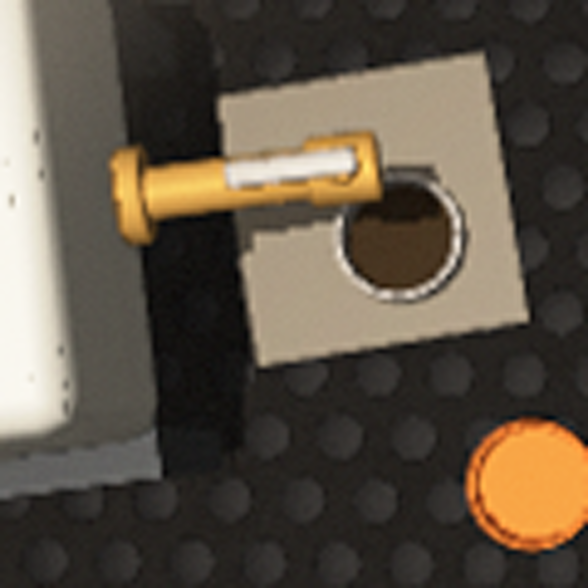

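The crops confirm it: the grey tin with oil sits on the paper sheet below the brass tap. Now I refine the spout point, canister yaw and legs.

```bash
python3 - <<'E'
from h import *
from scipy.spatial.transform import Rotation as Ro
for n in ['scene','top']:
    c=camera(n); P,u,v=pts(c)
    m=(P[:,0]>.55)&(P[:,0]<.62)&(P[:,1]>.07)&(P[:,1]<.12)&(P[:,2]>.245)&(P[:,2]<.278)
    q=P[m]; print(n,'spout',len(q),circ(q,.0095) if len(q)>5 else '',q.min(0) if len(q) else'')
    m=(P[:,0]>.55)&(P[:,0]<.64)&(P[:,1]>.074)&(P[:,1]<.175)&(P[:,2]>.275)&(P[:,2]<.34)
    q=P[m]; 
    # tap axis: horizontal midline
    ys=np.arange(.08,.17,.006); mid=[]
    for y in ys:
        k=q[abs(q[:,1]-y)<.004]; mid.append((k[:,0].min()+k[:,0].max())/2)
    k=np.polyfit(ys,mid,1); print('tap mid line x=',k, 'yaw',np.degrees(np.arctan(-k[0])),'x at .0935',np.polyval(k,.0935), 'ymin',np.percentile(q[:,1],[0,1,3]))
    m=(P[:,0]>.4)&(P[:,0]<.8)&(P[:,1]>.1)&(P[:,1]<.4)&(P[:,2]>.02)&(P[:,2]<.17)
    q=P[m&~((abs(P[:,0]-.578)<.045)&(abs(P[:,1]-.093)<.045))]
    if len(q)>10:
        lab=cv2.minAreaRect(q[:,:2].astype(np.float32)); print('legs',len(q),q.min(0),q.max(0))
    m=(P[:,0]>.5)&(P[:,0]<.68)&(P[:,1]>.0)&(P[:,1]<.17)&(abs(P[:,2])<.01); print('floor z',np.median(P[m][:,2]))
    col=c['img'].reshape(480,640,3)[v,u].astype(int)
    pm=m&(col.min(1)>95); q=P[pm]; print('paper',cv2.minAreaRect(q[:,:2].astype(np.float32)), 'z',np.median(q[:,2]))
o=get_obs(); R0=Ro.from_euler('xyz',o['eef_rot'])
print(R0.as_matrix().round(3), o['time_s'])
E
```

```text
scene spout 51 [0.58654259 0.09369895] [0.58346955 0.0785271  0.25099817]
tap mid line x= [-0.15126725  0.60493933] yaw 8.601762838168684 x at .0935 0.5907958409869577 ymin [0.07681283 0.07754339 0.07857113]
legs 807 [0.44874603 0.18849404 0.02032772] [0.69301481 0.24589806 0.16970601]
floor z 0.003529364204022685
paper ((0.5931625366210938, 0.11015742272138596), (0.15831713378429413, 0.14421695470809937), 10.109180450439453) z 0.0038826002556974558
top spout 1  [0.58431252 0.07891651 0.27364427]
tap mid line x= [-0.13417597  0.60078474] yaw 7.642074452278705 x at .0935 0.588239283818049 ymin [0.07802281 0.07880457 0.08074687]
legs 235 [0.45030057 0.19094915 0.02007752] [0.69159822 0.24214081 0.16934433]
floor z 0.0018940955736686856
paper ((0.5994130969047546, 0.11038243770599365), (0.15112225711345673, 0.1418541669845581), 10.188393592834473) z 0.0021650439302648657
[[-0.96  -0.     0.279]
 [-0.279 -0.    -0.96 ]
 [ 0.    -1.     0.   ]] 1.0
```

```bash
cat >> h.py <<'E'
from scipy.spatial.transform import Rotation as Ro
def Rdes(head,beta):
    h=np.radians(head);b=np.radians(beta)
    u=np.array([np.cos(h),np.sin(h),0]); y=np.sin(b)*u+np.array([0,0,-np.cos(b)]); z=np.array([np.sin(h),-np.cos(h),0])
    return Ro.from_matrix(np.stack([np.cross(y,z),y,z],1))
def delta(pos,head,beta):
    o=get_obs(); R0=Ro.from_euler('xyz',o['eef_rot'])
    print('t',o['time_s'],'tcp',o['ee_pos'].round(4),'rot',np.degrees((Rdes(head,beta)*R0.inv()).as_rotvec()).round(1),'shift',((np.array(pos)-o['ee_pos'])*1000).round(1),'w',o['grip_width'].round(4),'F',o['force'].round(2),'q',o['qpos'].round(3))
E
python3 -c "
from h import *
delta([.60,-.04,.30],98.3,45)"
python3 -m jog '0 0 50 0 0 0 0.57;0 0 95 0 0 0 0.57;0 0 95 0 0 0 0.57'; python3 -c "
from h import *
delta([.60,-.04,.30],98.3,45)"
```

```text
time_s: 1.25
ee_pos: [0.1537, -0.5291, 0.3066]
eef_rot: [-1.563, -0.0, -2.859]
force: [-0.1, -0.3, 1.4]
grip_width: 0.0777Traceback (most recent call last):
  File "<string>", line 3, in <module>
    delta([.60,-.04,.30],98.3,45)
    ~~~~~^^^^^^^^^^^^^^^^^^^^^^^^
  File "h.py", line 25, in delta
    print('t',o['time_s'],'tcp',o['ee_pos'].round(4),'rot',np.degrees((Rdes(head,beta)*R0.inv()).as_rotvec()).round(1),'shift',((np.array(pos)-o['ee_pos'])*1000).round(1),'w',o['grip_width'].round(4),'F',o['force'].round(2),'q',o['qpos'].round(3))
                                                                                                                                                                               ^^^^^^^^^^^^^^^^^^^^^
AttributeError: 'float' object has no attribute 'round'
Traceback (most recent call last):
  File "h.py", line 25, in delta
    print('t',o['time_s'],'tcp',o['ee_pos'].round(4),'rot',np.degrees((Rdes(head,beta)*R0.inv()).as_rotvec()).round(1),'shift',((np.array(pos)-o['ee_pos'])*1000).round(1),'w',o['grip_width'].round(4),'F',o['force'].round(2),'q',o['qpos'].round(3))
                                                                                                                                                                               ^^^^^^^^^^^^^^^^^^^^^
AttributeError: 'float' object has no attribute 'round'
```

```bash
sed -i "s/o\['grip_width'\].round(4)/o['grip_width']/" h.py; python3 -c "
from h import *
delta([.60,-.04,.30],98.3,45)"
```

```text
t 1.25 tcp [ 0.1537 -0.5291  0.3066] rot [ 41.4 -26.1  77.7] shift [446.3 489.1  -6.6] w 0.07769929987764622 F [-0.06 -0.25  1.39] q [-1.355  0.242  1.362  0.     1.53  -0.067]
```

```bash
python3 -m jog '35 35 10 2.8 -1.8 5.3 0.57;70 70 20 5.6 -3.6 10.6 0.57;105 105 20 8.4 -5.4 15.9 0.57;140 140 20 11.2 -7.2 21 0.57;175 175 20 14 -9 26.5 0.57;205 210 20 17 -11 32 0.57;230 240 20 20 -12.5 37 0.57;255 270 20 23 -14 42 0.57;280 300 20 26 -16 48 0.57;280 300 20 26 -16 48 0.57'; python3 -c "
from h import *
delta([.60,-.04,.30],98.3,45)"
```

```text
time_s: 2.08
ee_pos: [0.4348, -0.2276, 0.3256]
eef_rot: [-1.736, 0.495, -2.039]
force: [0.2, -0.2, -0.3]
grip_width: 0.0405
t 2.0833 tcp [ 0.4348 -0.2276  0.3256] rot [ 15.3 -10.3  29.2] shift [165.2 187.6 -25.6] w 0.04054354737989052 F [ 0.21 -0.18 -0.26] q [-0.779  0.254  1.385  0.42   1.813 -0.315]
```

```bash
python3 -m jog '25 30 0 3 -2 6 0.57;50 60 0 6 -4 12 0.57;75 90 -5 9 -6 18 0.57;100 120 -10 12 -8 24 0.57;130 150 -20 15.3 -10.3 29.2 0.57;165 188 -25 15.3 -10.3 29.2 0.57;165 188 -25 15.3 -10.3 29.2 0.57'; python3 - <<'E'
from h import *
delta([.592,.005,.018],98.3,45)
c=camera('scene'); save(c,'s1'); c=camera('wrist'); save(c,'w1')
E
```

```text
time_s: 2.67
ee_pos: [0.6018, -0.0355, 0.2983]
eef_rot: [-1.574, 0.787, -1.424]
force: [0.4, 0.3, 1.0]
grip_width: 0.0407
t 2.6667 tcp [ 0.6018 -0.0355  0.2983] rot [-0.1 -0.1 -0.3] shift [  -9.8   40.5 -280.3] w 0.04065865692142665 F [0.39 0.28 0.98] q [-0.397  0.568  1.112  0.684  1.865 -0.478]
```

View pics/s1.png

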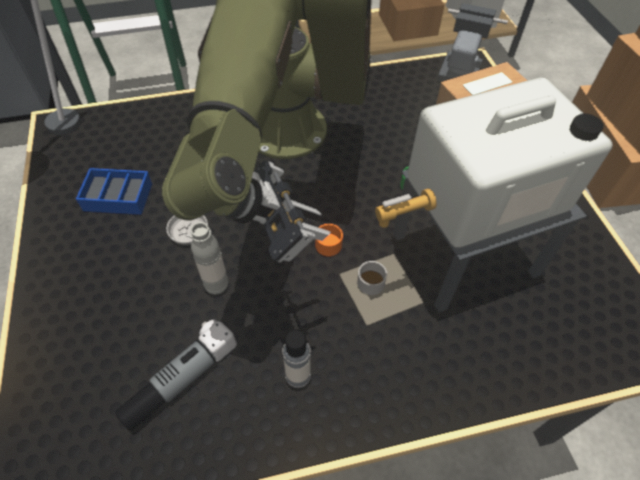

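View pics/w1.png

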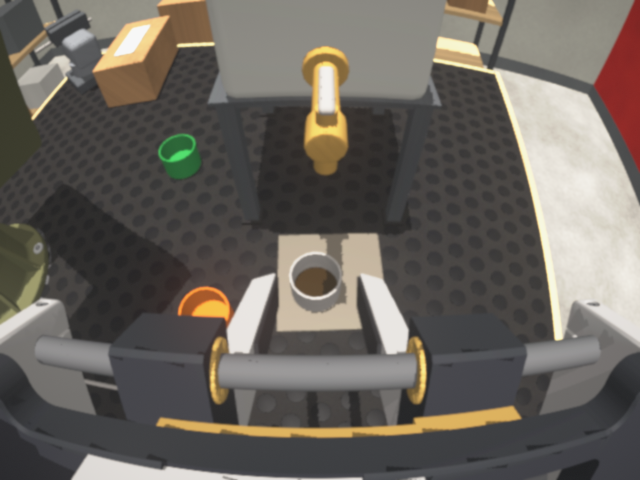

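Scene picture: the gripper is at (285,225), tilted and clear; the wrist camera shows the tin between the fingers, with the tap ahead of it. The wrist and forearm may come close to the bottle once I lower the tool, so I'll fit the arm's kinematics from the recorded poses to check.

```bash
cat > fk.py <<'E'
import numpy as np
from scipy.optimize import least_squares
from scipy.spatial.transform import Rotation as Ro
D=[([-1.35459597,.300434728,1.52159,0,1.32071,-.06657],[.15341767,-.52788938,.20490251],[-1.57193572,0,-2.85881989]),
([-1.355,.242,1.362,0,1.53,-.067],[.1537,-.5291,.3066],[-1.563,0,-2.859]),
([-.779,.254,1.385,.42,1.813,-.315],[.4348,-.2276,.3256],[-1.736,.495,-2.039]),
([-.397,.568,1.112,.684,1.865,-.478],[.6018,-.0355,.2983],[-1.574,.787,-1.424])]
def wc(q,k):
    h,L2,L3,d,a1,a3=k; s=q[1];f=q[1]+q[2]
    r=a1+L2*np.sin(s)+L3*np.sin(f)-a3*np.cos(f); z=h+L2*np.cos(s)+L3*np.cos(f)+a3*np.sin(f)
    re=a1+L2*np.sin(s); ze=h+L2*np.cos(s)
    return np.array([r*np.cos(q[0]),r*np.sin(q[0]),z]),np.array([re*np.cos(q[0]),re*np.sin(q[0]),ze])
def res(k):
    return np.concatenate([wc(q,k)[0]+k[3]*Ro.from_euler('xyz',e).as_matrix()[:,1]-p for q,p,e in D]+[[.02*(k[4]),.02*k[5]]])
K=least_squares(res,[.4,.4,.4,.3,0,0]).x
if __name__=='__main__':
    print(K.round(4),(res(K)*1000).round(1))
E
python3 fk.py; python3 - <<'E'
from fk import *; from h import Rdes
# predict wrist for target poses
for p,hd,b in [([.592,.005,.018],98.3,45),([.578,.17,.018],98.3,45),([.592,.005,.018],98.3,30),([.578,.17,.018],98.3,30),([.47,-.36,.02],76,45),([.58,.07,.02],76,45)]:
    w=np.array(p)-K[3]*Rdes(hd,b).as_matrix()[:,1]
    def f(x): return wc([np.arctan2(w[1],w[0]),x[0],x[1]],K)[0]-w
    s=least_squares(f,[.5,1.4]); e=wc([np.arctan2(w[1],w[0]),*s.x],K)[1]
    print(p,b,'wrist',w.round(3),'elbow',e.round(3),'q',s.x.round(2),'err',abs(s.fun).max().round(4))
E
```

```text
[ 0.26    0.4938  0.4349  0.3317  0.0055 -0.0921] [-35.5  -8.9  -2.3 -34.  -15.9  -5.4 -16.8  -0.5   2.9   2.3  -0.4   4.8
   0.1  -1.8]
[0.592, 0.005, 0.018] 45 wrist [ 0.626 -0.227  0.253] elbow [ 0.352 -0.128  0.588] q [0.84 1.37] err 0.0
[0.578, 0.17, 0.018] 45 wrist [ 0.612 -0.062  0.253] elbow [ 0.351 -0.036  0.611] q [0.78 1.52] err 0.0
[0.592, 0.005, 0.018] 30 wrist [ 0.616 -0.159  0.305] elbow [ 0.322 -0.083  0.63 ] q [0.72 1.46] err 0.0
[0.578, 0.17, 0.018] 30 wrist [0.602 0.006 0.305] elbow [0.315 0.003 0.645] q [0.68 1.55] err 0.0
[0.47, -0.36, 0.02] 45 wrist [ 0.413 -0.588  0.255] elbow [ 0.228 -0.324  0.561] q [0.91 1.21] err 0.0
[0.58, 0.07, 0.02] 45 wrist [ 0.523 -0.158  0.255] elbow [ 0.309 -0.093  0.639] q [0.7  1.71] err 0.0
```

```bash
python3 - <<'E'
s=open('fk.py').read()
s=s.replace("h,L2,L3,d,a1,a3=k;","h,L2,L3,d,a1,a3,b=k;").replace("re=a1","B=b*np.array([-np.sin(q[0]),np.cos(q[0]),0]);re=a1").replace("z]),np.array","z])+B,np.array").replace(",ze])",",ze])+B").replace(".3,0,0]",".3,0,0,0]")
open('fk.py','w').write(s)
E
python3 fk.py; python3 - <<'E'
from fk import *; from h import Rdes
bt=np.array([.496,-.271,.224])
for p,hd,b in [([.592,.005,.018],98.3,45),([.578,.17,.018],98.3,45),([.592,.005,.018],98.3,30),([.578,.17,.018],98.3,30),([.592,.005,.018],120,35),([.592,.005,.018],98.3,20),([.47,-.36,.02],76,45),([.58,.07,.02],76,45)]:
    w=np.array(p)-K[3]*Rdes(hd,b).as_matrix()[:,1]
    def f(x): return wc(x,K)[0]-w
    s=least_squares(f,[np.arctan2(w[1],w[0]),.5,1.4]); e=wc(s.x,K)[1]
    ts=np.linspace(0,1,50)[:,None]; L=e+(w-e)*ts; dd=np.linalg.norm(L-bt,axis=1).min()
    T=np.array(p)+(w-p)*ts; d2=np.linalg.norm((T-bt)[:,:2],axis=1).min()
    print(p,b,'wrist',w.round(3),'elbow',e.round(3),'q',s.x.round(2),'dist forearm-bottletop',dd.round(3),'tool-bottle axis horiz',d2.round(3))
E
```

```text
[ 2.210e-01  4.234e-01  4.475e-01  2.701e-01  2.000e-04 -4.050e-02
  3.660e-02] [ 0.  -0.1  0.  -0.1  0.   0.1  0.   0.  -0.1 -0.  -0.  -0.   0.  -0.8]
[0.592, 0.005, 0.018] 45 wrist [ 0.62  -0.184  0.209] elbow [ 0.305 -0.071  0.509] q [-0.35  0.82  1.39] dist forearm-bottletop 0.132 tool-bottle axis horiz 0.151
[0.578, 0.17, 0.018] 45 wrist [ 0.606 -0.019  0.209] elbow [0.292 0.01  0.53 ] q [-0.09  0.75  1.52] dist forearm-bottletop 0.266 tool-bottle axis horiz 0.275
[0.592, 0.005, 0.018] 30 wrist [ 0.611 -0.129  0.252] elbow [ 0.279 -0.038  0.54 ] q [-0.27  0.72  1.46] dist forearm-bottletop 0.181 tool-bottle axis horiz 0.183
[0.578, 0.17, 0.018] 30 wrist [0.597 0.036 0.252] elbow [0.264 0.037 0.553] q [-0.    0.67  1.54] dist forearm-bottletop 0.32 tool-bottle axis horiz 0.324
[0.592, 0.005, 0.018] 35 wrist [ 0.669 -0.129  0.239] elbow [ 0.316 -0.041  0.502] q [-0.24  0.84  1.26] dist forearm-bottletop 0.201 tool-bottle axis horiz 0.224
[0.592, 0.005, 0.018] 20 wrist [ 0.605 -0.086  0.272] elbow [ 0.263 -0.016  0.555] q [-0.2   0.66  1.5 ] dist forearm-bottletop 0.218 tool-bottle axis horiz 0.215
[0.47, -0.36, 0.02] 45 wrist [ 0.424 -0.545  0.211] elbow [ 0.22  -0.252  0.484] q [-0.96  0.9   1.23] dist forearm-bottletop 0.238 tool-bottle axis horiz 0.093
[0.58, 0.07, 0.02] 45 wrist [ 0.534 -0.115  0.211] elbow [ 0.258 -0.036  0.557] q [-0.28  0.65  1.7 ] dist forearm-bottletop 0.161 tool-bottle axis horiz 0.16
```

```bash
python3 -m jog '-10 40 -10 0 0 0 0.57;-10 40 -50 0 0 0 0.57;-10 40 -90 0 0 0 0.57;-10 40 -130 0 0 0 0.57;-10 40 -170 0 0 0 0.57;-10 40 -210 0 0 0 0.57;-10 40 -240 0 0 0 0.57;-10 40 -265 0 0 0 0.57;-10 40 -278 0 0 0 0.57;-10 40 -278 0 0 0 0.57'; python3 - <<'E'
from h import *
delta([.592,.005,.018],98.3,45)
c=camera('scene'); save(c,'s2'); c=camera('wrist'); save(c,'w2')
E
```

```text
time_s: 3.6
ee_pos: [0.5892, 0.0016, 0.0197]
eef_rot: [-1.577, 0.787, -1.428]
force: [-0.5, -0.1, 0.2]
grip_width: 0.0404
t 3.6 tcp [0.5892 0.0016 0.0197] rot [-0.  -0.2 -0.1] shift [ 2.8  3.4 -1.7] w 0.04044006450253115 F [-0.49 -0.13  0.2 ] q [-0.352  0.82   1.39   0.678  1.423 -0.774]
```

View pics/s2.png

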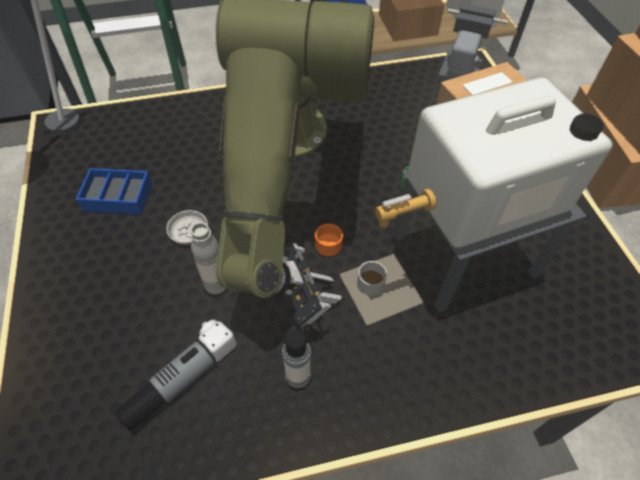

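View pics/w2.png

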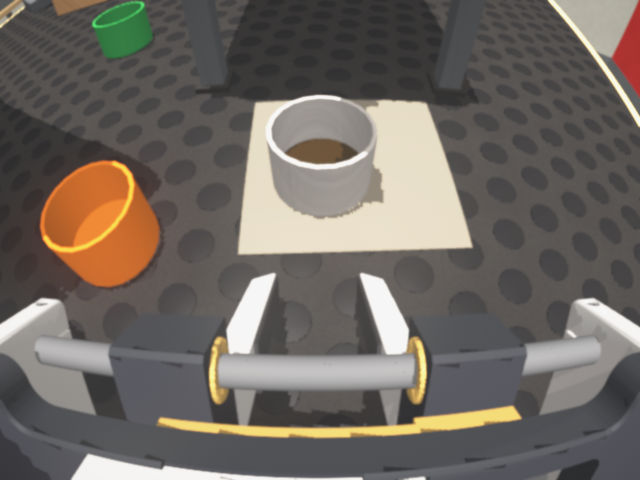

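Scene and wrist pictures: the fingers are down on the mat, the tin is centred ahead at wrist (322,155), the bottle is undisturbed at scene (205,260), and the orange tin is clear to the left. Now I push.

```bash
python3 -m jog '-2 12 -1 0 0 0 0.57;-3 24 -1 0 0 0 0.57;-5 36 -1 0 0 0 0.57;-7 46 -1 0 0 0 0.57;-7.5 52 -1 0 0 0 0.57;-8 57 -1 0 0 0 0.57;-9 62 -1 0 0 0 0.57;-10 67 -1 0 0 0 0.57;-10.5 72 -1 0 0 0 0.57;-11 77 -1 0 0 0 0.57'
python3 -m jog '-0.7 5 0 0 0 0 0.57;-1.4 10 0 0 0 0 0.57;-2 15 0 0 0 0 0.57;-3 20 0 0 0 0 0.57;-3.6 25 0 0 0 0 0.57;-4.3 30 0 0 0 0 0.57;-5 35 0 0 0 0 0.57;-6 40 0 0 0 0 0.57;-6 40 0 0 0 0 0.57'; python3 - <<'E'
from h import *
delta([.566,.165,.018],98.3,45)
c=camera('scene'); save(c,'s3'); c=camera('wrist'); save(c,'w3')
E
```

```text
time_s: 4.53
ee_pos: [0.5798, 0.0788, 0.022]
eef_rot: [-1.57, 0.785, -1.423]
force: [0.2, -0.6, 0.6]
grip_width: 0.0405
time_s: 5.28
ee_pos: [0.5735, 0.1197, 0.022]
eef_rot: [-1.571, 0.785, -1.422]
force: [0.2, -0.1, -0.6]
grip_width: 0.0407
t 5.2833 tcp [0.5735 0.1197 0.022 ] rot [ 0.   0.  -0.2] shift [-7.5 45.3 -4. ] w 0.0407285134210921 F [ 0.2  -0.09 -0.58] q [-0.175  0.747  1.522  0.773  1.284 -0.712]
```

View pics/w3.png

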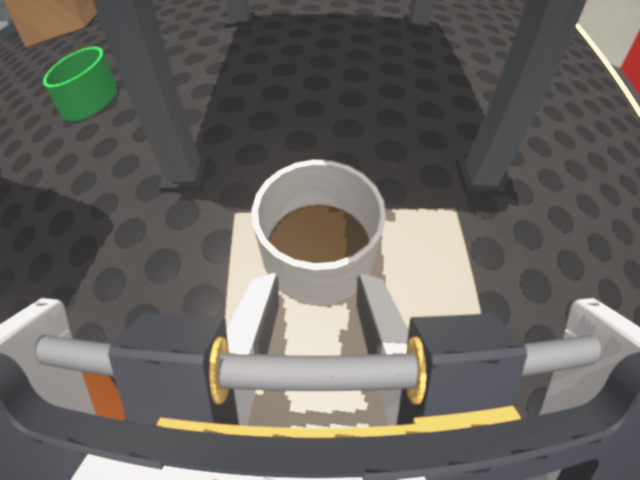

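View pics/s3.png

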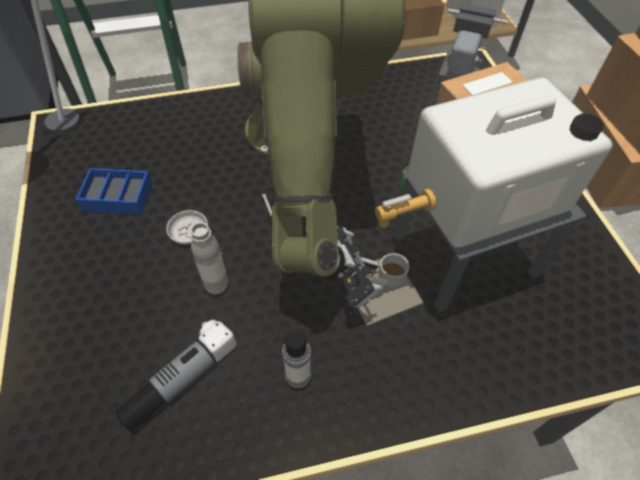

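The tin is nested and sliding upright between the fingertips. Another 50 mm.

```bash
python3 -m jog '-0.7 5 -1 0 0 0 0.57;-1.4 10 -2 0 0 0 0.57;-2 15 -2 0 0 0 0.57;-3 20 -2 0 0 0 0.57;-3.6 25 -2 0 0 0 0.57;-4.3 30 -2 0 0 0 0.57;-5 35 -2 0 0 0 0.57;-6 40 -2 0 0 0 0.57;-6.7 45 -2 0 0 0 0.57;-7.3 50 -2 0 0 0 0.57'
python3 -m jog '1 -4 0 0 0 0 0.57;2 -10 0 0 0 0 0.57;3 -20 0 0 0 0 0.57;6 -40 0 0 0 0 0.57;9 -65 0 0 0 0 0.57;13 -90 0 0 0 0 0.57;17 -120 5 0 0 0 0.57;21 -150 10 0 0 0 0.57;23 -165 10 0 0 0 0.57'; python3 - <<'E'
from h import *
delta([.6,-.06,.30],76,45)
c=camera('scene'); save(c,'s4'); c=camera('wrist'); save(c,'w4')
E
```

```text
time_s: 6.22
ee_pos: [0.5663, 0.1695, 0.02]
eef_rot: [-1.571, 0.785, -1.423]
force: [0.3, -1.5, 1.5]
grip_width: 0.0403
time_s: 6.97
ee_pos: [0.59, 0.0002, 0.0306]
eef_rot: [-1.569, 0.784, -1.424]
force: [-0.3, 0.7, 0.4]
grip_width: 0.0404
t 6.9667 tcp [5.90e-01 2.00e-04 3.06e-02] rot [  0.1   0.1 -22.3] shift [ 10.  -60.2 269.4] w 0.04035675167395761 F [-0.33  0.68  0.36] q [-0.354  0.801  1.392  0.677  1.431 -0.767]
```

View pics/w4.png

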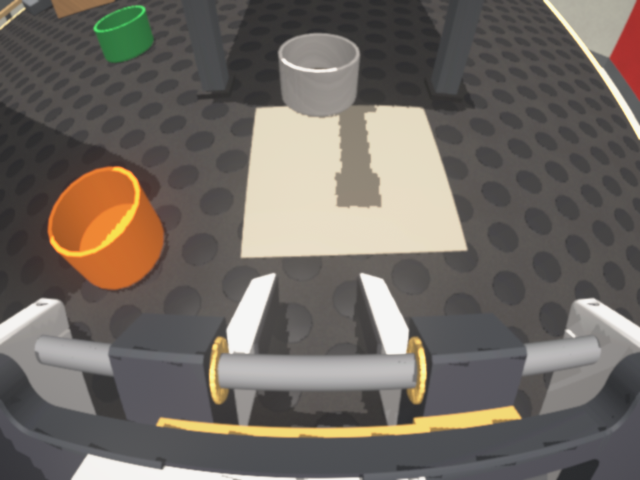

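View pics/s4.png

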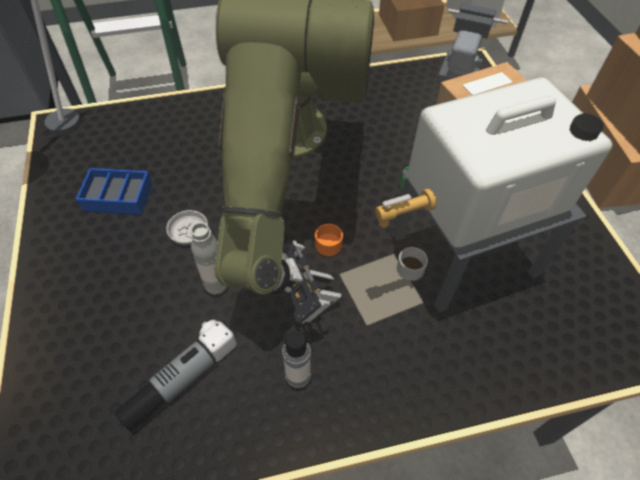

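The tin now stands upright under the canister at wrist (319,75), scene (411,265), and the paper is clear. Next I lift and go behind the bottle.

```bash
python3 -m jog '0 -5 40 0 0 0 0.57;0 -10 80 0 0 0 0.57;0 -15 120 0 0 0 0.57;0 -20 160 0 0 -2 0.57;0 -20 200 0 0 -4 0.57;0 -20 240 0 0 -7 0.57;0 -25 280 0 0 -10 0.57;-10 -50 300 0 0 -14 0.57;-20 -85 300 0 0 -18 0.57;-30 -120 300 0 0 -22.3 0.57'; python3 - <<'E'
from h import *
delta([.475,-.355,.33],75.9,45)
E
```

```text
time_s: 7.9
ee_pos: [0.5593, -0.1179, 0.3308]
eef_rot: [-1.567, 0.784, -1.814]
force: [0.3, -1.0, -1.0]
grip_width: 0.04
t 7.9 tcp [ 0.5593 -0.1179  0.3308] rot [ 0.1  0.1 -0. ] shift [ -84.3 -237.1   -0.8] w 0.04004496473019031 F [ 0.32 -0.99 -0.99] q [-0.596  0.373  1.316  0.737  1.726 -0.337]
```

```bash
python3 -m jog '-13 -38 0 0 0 0 0.57;-26 -75 0 0 0 0 0.57;-39 -113 0 0 0 0 0.57;-52 -150 0 0 0 0 0.57;-65 -188 0 0 0 0 0.57;-78 -220 0 0 0 0 0.57;-84 -237 0 0 0 0 0.57;-84 -237 0 0 0 0 0.57'; python3 - <<'E'
from h import *
c=camera('scene'); save(c,'s5')
for n in ['scene','top']:
    c=camera(n); P,u,v=pts(c)
    m=(abs(P[:,0]-.497)<.07)&(abs(P[:,1]+.265)<.07)
    for lo,hi,r in [(.02,.15,.029),(.214,.232,.017)]:
        q=P[m&(P[:,2]>lo)&(P[:,2]<hi)]
        if len(q)>5: print(n,'bottle',lo,len(q),circ(q,r))
delta([.475,-.353,.018],75.9,45)
E
```

```text
time_s: 8.57
ee_pos: [0.4744, -0.3573, 0.3293]
eef_rot: [-1.569, 0.786, -1.818]
force: [0.6, 0.5, -1.2]
grip_width: 0.0405
scene bottle 0.02 805 [ 0.49376393 -0.2718372 ]
scene bottle 0.214 157 [ 0.4954486  -0.27165952]
top bottle 0.02 150 [ 0.49613061 -0.27101598]
top bottle 0.214 82 [ 0.49624922 -0.27034819]
t 8.7167 tcp [ 0.476  -0.3537  0.3305] rot [ 0.1  0.1 -0.1] shift [  -1.     0.7 -312.5] w 0.04047180689142378 F [ 0.82 -0.23 -0.89] q [-0.952  0.605  0.981  0.645  2.034 -0.556]
```

View pics/s5.png

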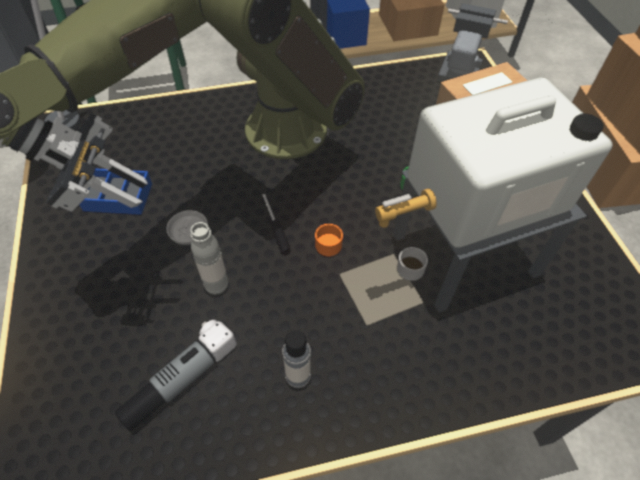

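Bottle unchanged at (0.4955,-0.271). Descending behind it.

```bash
python3 -m jog '0 0 -40 0 0 0 0.57;0 0 -80 0 0 0 0.57;0 0 -120 0 0 0 0.57;0 0 -160 0 0 0 0.57;0 0 -200 0 0 0 0.57;0 0 -240 0 0 0 0.57;0 0 -275 0 0 0 0.57;0 0 -300 0 0 0 0.57;0 0 -314 0 0 0 0.57;0 0 -314 0 0 0 0.57'; python3 - <<'E'
from h import *
delta([.475,-.353,.016],75.9,45)
c=camera('scene'); save(c,'s6'); c=camera('wrist'); save(c,'w6')
E
```

```text
time_s: 9.55
ee_pos: [0.4759, -0.3515, 0.0142]
eef_rot: [-1.572, 0.787, -1.815]
force: [-0.0, -0.2, -0.0]
grip_width: 0.0401
t 9.55 tcp [ 0.4759 -0.3515  0.0142] rot [-0.1 -0.  -0.2] shift [-0.9 -1.5  1.8] w 0.04012597788345307 F [-0.04 -0.21 -0.  ] q [-0.949  0.907  1.239  0.569  1.574 -0.878]
```

View pics/w6.png

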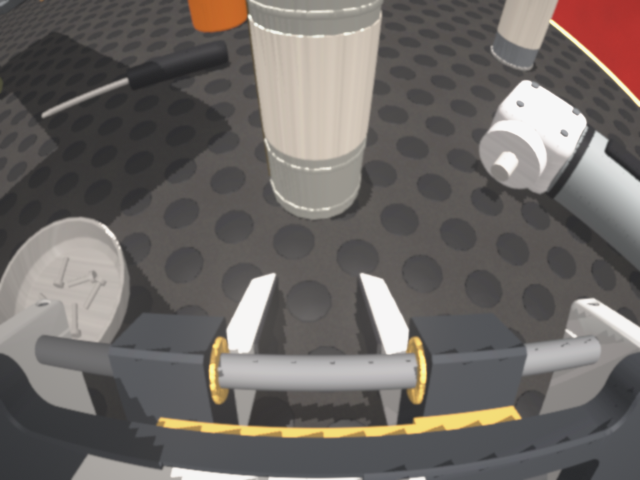

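View pics/s6.png

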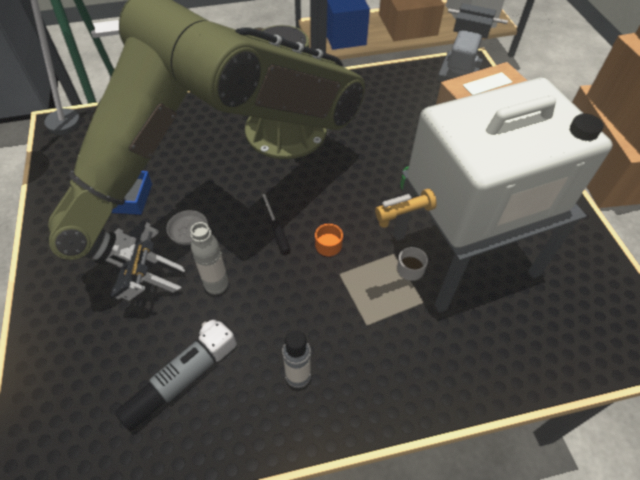

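Wrist view: the bottle foot is centred at (316,185), with the dish and grinder to either side. Approach, then push slowly.

```bash
python3 -m jog '2.5 10 2 0 0 0 0.57;5 20 2 0 0 0 0.57;7.5 30 2 0 0 0 0.57;10 39 2 0 0 0 0.57;11 44 2 0 0 0 0.57;11.7 47 2 0 0 0 0.57;12.3 49 2 0 0 0 0.57;12.8 51 2 0 0 0 0.57;13.3 53 2 0 0 0 0.57;13.8 55 2 0 0 0 0.57'
python3 -m jog '0.5 2 0 0 0 0 0.57;1 4 0 0 0 0 0.57;1.5 6 0 0 0 0 0.57;2 8 0 0 0 0 0.57;2.5 10 0 0 0 0 0.57;3 12 0 0 0 0 0.57;3.5 14 0 0 0 0 0.57;4 16 0 0 0 0 0.57;4.5 18 0 0 0 0 0.57;5 20 0 0 0 0 0.57'
python3 - <<'E'
from h import *
c=camera('scene'); save(c,'s7'); c=camera('wrist'); save(c,'w7')
delta([.475,-.353,.016],75.9,45)
E
```

```text
time_s: 10.48
ee_pos: [0.4905, -0.2985, 0.0197]
eef_rot: [-1.566, 0.784, -1.811]
force: [0.3, 0.1, 0.3]
grip_width: 0.0402
time_s: 11.32
ee_pos: [0.4956, -0.2783, 0.0197]
eef_rot: [-1.566, 0.784, -1.811]
force: [0.3, -0.9, -0.2]
grip_width: 0.0403
t 11.4167 tcp [ 0.4956 -0.2781  0.0197] rot [ 0.1  0.2 -0.1] shift [-20.6 -74.9  -3.7] w 0.04055390003289272 F [ 0.54 -0.58  0.25] q [-0.858  0.818  1.392  0.62   1.473 -0.854]
```

View pics/w7.png

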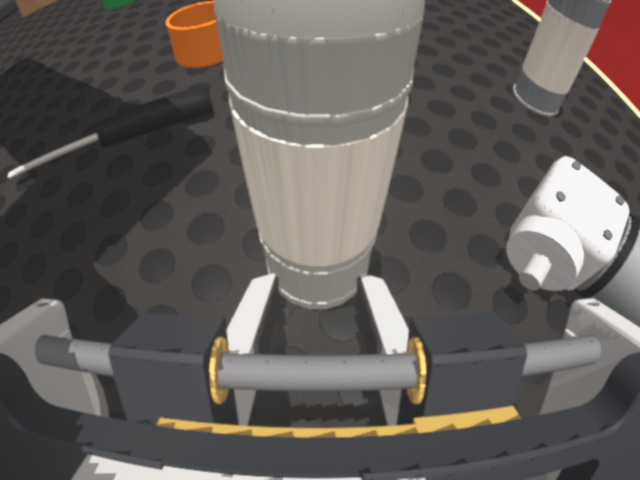

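View pics/s7.png

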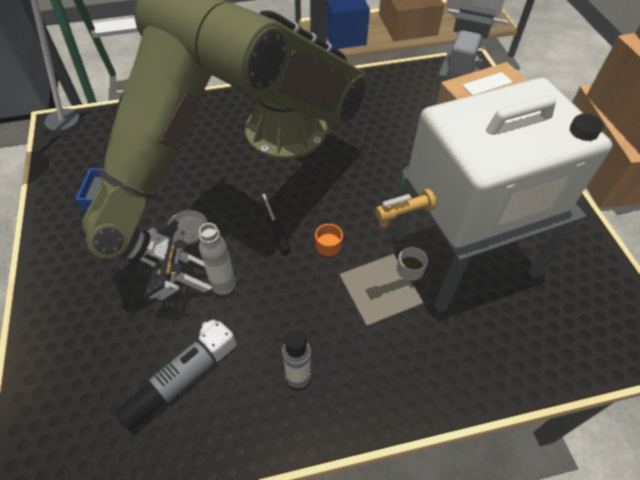

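Bottle nested and moving upright. Check side clearances to the grinder, spray can, orange tin and screwdriver along the push line.

```bash
python3 - <<'E'
from h import *
c=camera('top'); P,u,v=pts(c)
o=get_obs()['ee_pos']; g=np.array([.588,.0945]); b=np.array([.4955,-.271]); d=(g-b)/np.linalg.norm(g-b); nrm=np.array([d[1],-d[0]])
for nm,x0,x1,y0,y1 in [('grinder',.59,.85,-.5,-.2),('spray',.72,.82,-.17,-.08),('orange',.40,.49,-.02,.07),('screwd',.25,.47,-.13,-.06)]:
    m=(P[:,0]>x0)&(P[:,0]<x1)&(P[:,1]>y0)&(P[:,1]<y1)&(P[:,2]>.012)&(P[:,2]<.25)
    q=P[m]; s=(q[:,:2]-b)@nrm; i=np.argsort(abs(s))[:3]
    print(nm,'nearest side dist',s[i].round(3),q[i].round(3).tolist(),'zmax',q[:,2].max().round(3))
# bottle now
for n in ['scene']:
    c=camera(n); P,u,v=pts(c)
    m=(abs(P[:,0]-.502)<.05)&(abs(P[:,1]+.25)<.06)
    for lo,hi,r in [(.16,.19,None),(.214,.232,.017)]:
        q=P[m&(P[:,2]>lo)&(P[:,2]<hi)]
        if r: print('bottle top',len(q),circ(q,r),'tcp',o)
E
```

```text
grinder nearest side dist [0.116 0.117 0.117] [[0.613, -0.279, 0.04], [0.614, -0.278, 0.027], [0.608, -0.301, 0.032]] zmax 0.077
spray nearest side dist [0.199 0.199 0.199] [[0.739, -0.121, 0.14], [0.74, -0.118, 0.058], [0.739, -0.121, 0.088]] zmax 0.198
orange nearest side dist [-0.085 -0.085 -0.085] [[0.481, 0.017, 0.045], [0.479, 0.01, 0.046], [0.481, 0.02, 0.05]] zmax 0.057
screwd nearest side dist [-0.085 -0.086 -0.087] [[0.451, -0.098, 0.025], [0.451, -0.095, 0.022], [0.451, -0.093, 0.023]] zmax 0.034
bottle top 147 [ 0.50175929 -0.2544363 ] tcp [ 0.49556689 -0.27826446  0.01975806]
```

Clearances are fine. I continue along the line at 3.5 mm per row.

```bash
R='x'
python3 -m jog '0.8 3.3 0 0 0 0 0.57;1.6 6.6 0 0 0 0 0.57;2.5 10 0 0 0 0 0.57;3.3 13.3 0 0 0 0 0.57;4.1 16.6 0 0 0 0 0.57;5 20 0 0 0 0 0.57;5.8 23.3 0 0 0 0 0.57;6.6 26.6 0 0 0 0 0.57;7.4 30 0 0 0 0 0.57;8.3 33.3 0 0 0 0 0.57'
python3 -m jog '0.8 3.3 0 0 0 0 0.57;1.6 6.6 0 0 0 0 0.57;2.5 10 0 0 0 0 0.57;3.3 13.3 0 0 0 0 0.57;4.1 16.6 0 0 0 0 0.57;5 20 0 0 0 0 0.57;5.8 23.3 0 0 0 0 0.57;6.6 26.6 0 0 0 0 0.57;7.4 30 0 0 0 0 0.57;8.3 33.3 0 0 0 0 0.57'
python3 -m jog '0.8 3.3 0 0 0 0 0.57;1.6 6.6 0 0 0 0 0.57;2.5 10 0 0 0 0 0.57;3.3 13.3 0 0 0 0 0.57;4.1 16.6 0 0 0 0 0.57;5 20 0 0 0 0 0.57;5.8 23.3 0 0 0 0 0.57;6.6 26.6 0 0 0 0 0.57;7.4 30 0 0 0 0 0.57;8.3 33.3 0 0 0 0 0.57'
python3 - <<'E'
from h import *
c=camera('scene'); save(c,'s8'); P,u,v=pts(c); o=get_obs()['ee_pos']
m=(abs(P[:,0]-o[0])<.06)&(abs(P[:,1]-o[1]-.025)<.06)
q=P[m&(P[:,2]>.214)&(P[:,2]<.232)]; print('bottle top',len(q),circ(q,.017),'tcp',o)
E
```

```text
time_s: 12.35
ee_pos: [0.5039, -0.2447, 0.0198]
eef_rot: [-1.566, 0.784, -1.811]
force: [-0.6, -0.7, -0.2]
grip_width: 0.0404
time_s: 13.18
ee_pos: [0.5123, -0.2111, 0.0198]
eef_rot: [-1.566, 0.784, -1.811]
force: [-0.0, -0.2, -0.2]
grip_width: 0.0404
time_s: 14.02
ee_pos: [0.5206, -0.1774, 0.0197]
eef_rot: [-1.566, 0.784, -1.811]
force: [-0.3, -0.9, -0.8]
grip_width: 0.0403
bottle top 147 [ 0.52680949 -0.15430585] tcp [ 0.52074574 -0.17690664  0.01975194]
```

View pics/s8.png

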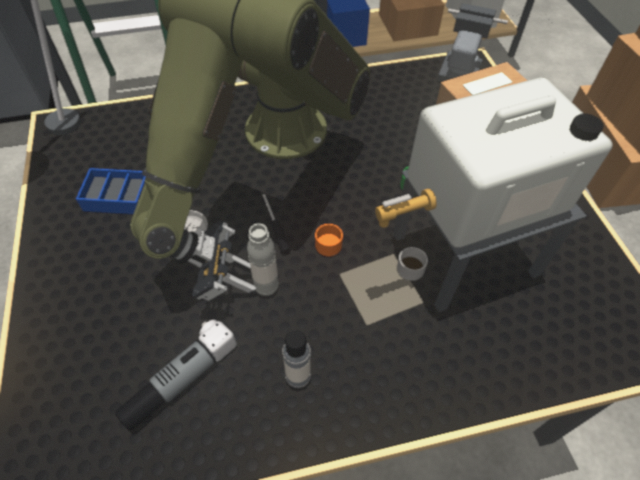

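```bash
python3 -m jog '0.8 3.3 0 0 0 0 0.57;1.6 6.6 0 0 0 0 0.57;2.5 10 0 0 0 0 0.57;3.3 13.3 0 0 0 0 0.57;4.1 16.6 0 0 0 0 0.57;5 20 0 0 0 0 0.57;5.8 23.3 0 0 0 0 0.57;6.6 26.6 0 0 0 0 0.57;7.4 30 0 0 0 0 0.57;8.3 33.3 0 0 0 0 0.57'
python3 -m jog '0.8 3.3 0 0 0 0 0.57;1.6 6.6 0 0 0 0 0.57;2.5 10 0 0 0 0 0.57;3.3 13.3 0 0 0 0 0.57;4.1 16.6 0 0 0 0 0.57;5 20 0 0 0 0 0.57;5.8 23.3 0 0 0 0 0.57;6.6 26.6 0 0 0 0 0.57;7.4 30 0 0 0 0 0.57;8.3 33.3 0 0 0 0 0.57'
python3 -m jog '0.8 3.3 0 0 0 0 0.57;1.6 6.6 0 0 0 0 0.57;2.5 10 0 0 0 0 0.57;3.3 13.3 0 0 0 0 0.57;4.1 16.6 0 0 0 0 0.57;5 20 0 0 0 0 0.57;5.8 23.3 0 0 0 0 0.57;6.6 26.6 0 0 0 0 0.57;7.4 30 0 0 0 0 0.57;8.3 33.3 0 0 0 0 0.57'
python3 -m jog '0.8 3.3 0 0 0 0 0.57;1.6 6.6 0 0 0 0 0.57;2.5 10 0 0 0 0 0.57;3.3 13.3 0 0 0 0 0.57;4.1 16.6 0 0 0 0 0.57;5 20 0 0 0 0 0.57;5.8 23.3 0 0 0 0 0.57;6.6 26.6 0 0 0 0 0.57;7.4 30 0 0 0 0 0.57;8.3 33.3 0 0 0 0 0.57'
python3 - <<'E'
from h import *
c=camera('scene'); save(c,'s9'); P,u,v=pts(c); o=get_obs()['ee_pos']
m=(abs(P[:,0]-o[0])<.06)&(abs(P[:,1]-o[1]-.025)<.06)
q=P[m&(P[:,2]>.214)&(P[:,2]<.232)]; print('bottle top',len(q),circ(q,.017),'tcp',o)
c=camera('wrist'); save(c,'w9')
E
```

```text
time_s: 14.9
ee_pos: [0.5291, -0.1433, 0.0198]
eef_rot: [-1.566, 0.784, -1.811]
force: [-0.1, -0.5, 0.4]
grip_width: 0.0405
time_s: 15.73
ee_pos: [0.5375, -0.1096, 0.0198]
eef_rot: [-1.566, 0.784, -1.811]
force: [0.0, -1.1, -0.0]
grip_width: 0.0405
time_s: 16.57
ee_pos: [0.5459, -0.076, 0.0198]
eef_rot: [-1.566, 0.785, -1.811]
force: [0.0, -0.6, -0.6]
grip_width: 0.0405
time_s: 17.4
ee_pos: [0.5542, -0.0424, 0.0198]
eef_rot: [-1.566, 0.784, -1.811]
force: [-1.3, -1.0, 0.2]
grip_width: 0.0404
bottle top 157 [ 0.56023642 -0.01949688] tcp [ 0.55427248 -0.04187597  0.01977885]
```

View pics/s9.png

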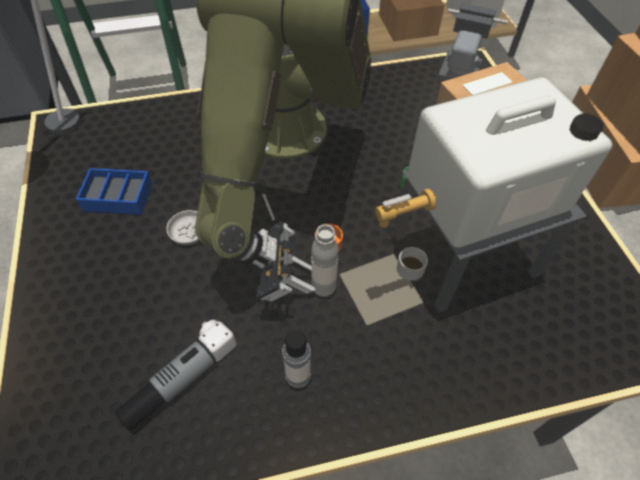

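View pics/w9.png

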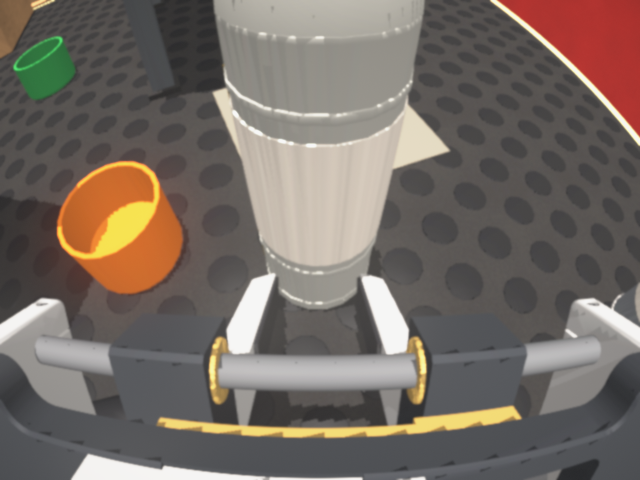

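Bottle steady and nested, scene (325,265). The gripper body will pass near the orange tin, so I turn the heading about 8° round the bottle and raise 3 mm for extra clearance.

```bash
python3 -m jog '1.1 3.2 0.3 0 0 0.8 0.57;2.3 6.5 0.6 0 0 1.6 0.57;3.4 9.7 1 0 0 2.4 0.57;4.6 13 1.3 0 0 3.2 0.57;5.7 16.2 1.6 0 0 4 0.57;6.8 19.4 2 0 0 4.8 0.57;8 22.7 2.3 0 0 5.6 0.57;9.1 26 2.6 0 0 6.4 0.57;10.3 29.2 3 0 0 7.2 0.57;11.4 32.4 3 0 0 8 0.57'
python3 -m jog '0.8 3.3 0 0 0 0 0.57;1.6 6.6 0 0 0 0 0.57;2.5 10 0 0 0 0 0.57;3.3 13.3 0 0 0 0 0.57;4.1 16.6 0 0 0 0 0.57;5 20 0 0 0 0 0.57;5.8 23.3 0 0 0 0 0.57;6.6 26.6 0 0 0 0 0.57;7.4 30 0 0 0 0 0.57;8.3 33.3 0 0 0 0 0.57'
python3 - <<'E'
from h import *
c=camera('scene'); save(c,'s10'); P,u,v=pts(c); o=get_obs()['ee_pos']
m=(abs(P[:,0]-o[0])<.06)&(abs(P[:,1]-o[1]-.025)<.05)
q=P[m&(P[:,2]>.214)&(P[:,2]<.232)]; print('bottle top',len(q),circ(q,.017),'tcp',o)
c=camera('wrist'); save(c,'w10')
E
```

```text
time_s: 18.33
ee_pos: [0.5658, -0.0094, 0.0229]
eef_rot: [-1.566, 0.785, -1.669]
force: [0.4, -0.6, 0.1]
grip_width: 0.0403
time_s: 19.17
ee_pos: [0.5741, 0.0242, 0.0229]
eef_rot: [-1.566, 0.785, -1.669]
force: [-0.5, -0.2, -0.6]
grip_width: 0.0403
bottle top 168 [0.57795222 0.05937001] tcp [0.57416813 0.0246942  0.0228862 ]
```

View pics/s10.png

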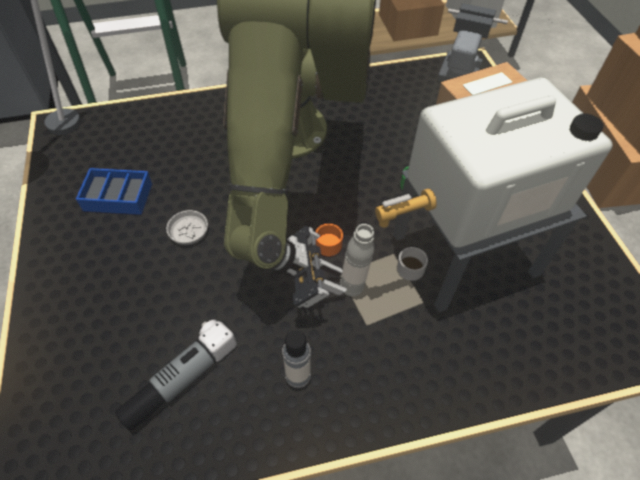

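View pics/w10.png

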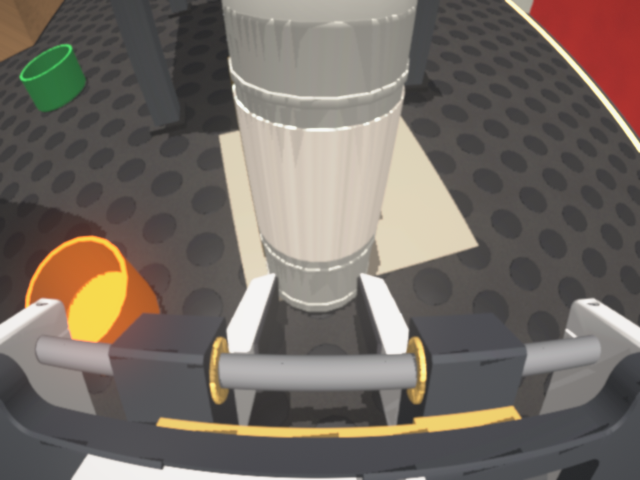

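```bash
python3 - <<'E'
from h import *
for n in ['scene','top']:
    c=camera(n); P,u,v=pts(c)
    m=(abs(P[:,0]-.578)<.05)&(P[:,1]>-.01)&(P[:,1]<.1)
    for lo,hi,r in [(.02,.06,.029),(.06,.1,.029),(.1,.14,.029),(.14,.158,.029),(.19,.212,.0185),(.214,.232,.017)]:
        q=P[m&(P[:,2]>lo)&(P[:,2]<hi)]
        if len(q)>8: print(n,lo,len(q),circ(q,r).round(4),q.min(0).round(3),q.max(0).round(3))
    if n=='top': save(c,'t10')
    cv2.imwrite('pics/%s10c.png'%n,cv2.resize(c['img'][200:320,300:420,::-1] if n=='scene' else c['img'][190:310,220:340,::-1],None,fx=5,fy=5,interpolation=cv2.INTER_CUBIC))
E
```

```text
scene 0.02 394 [0.5744 0.0326] [ 0.54  -0.009  0.02 ] [0.606 0.072 0.06 ]
scene 0.06 291 [0.575  0.0495] [ 0.539 -0.01   0.06 ] [0.606 0.076 0.1  ]
scene 0.1 262 [0.5757 0.0535] [0.567 0.023 0.1  ] [0.607 0.079 0.14 ]
scene 0.14 122 [0.5753 0.0551] [0.568 0.026 0.14 ] [0.606 0.078 0.158]
scene 0.19 214 [0.5782 0.0565] [0.561 0.035 0.19 ] [0.598 0.077 0.212]
scene 0.214 169 [0.5778 0.059 ] [0.559 0.04  0.214] [0.595 0.078 0.23 ]
top 0.02 135 [0.5708 0.0044] [ 0.54  -0.005  0.02 ] [0.605 0.057 0.06 ]
top 0.06 74 [0.571  0.0055] [ 0.539 -0.009  0.06 ] [0.602 0.06  0.098]
top 0.1 52 [0.5773 0.0531] [0.547 0.023 0.101] [0.597 0.068 0.139]
top 0.14 29 [0.5778 0.0545] [0.548 0.024 0.14 ] [0.599 0.057 0.157]
top 0.19 173 [0.5766 0.0507] [0.555 0.035 0.19 ] [0.599 0.076 0.212]
top 0.214 81 [0.5775 0.0574] [0.56  0.04  0.215] [0.594 0.076 0.229]
```

View pics/scene10c.png

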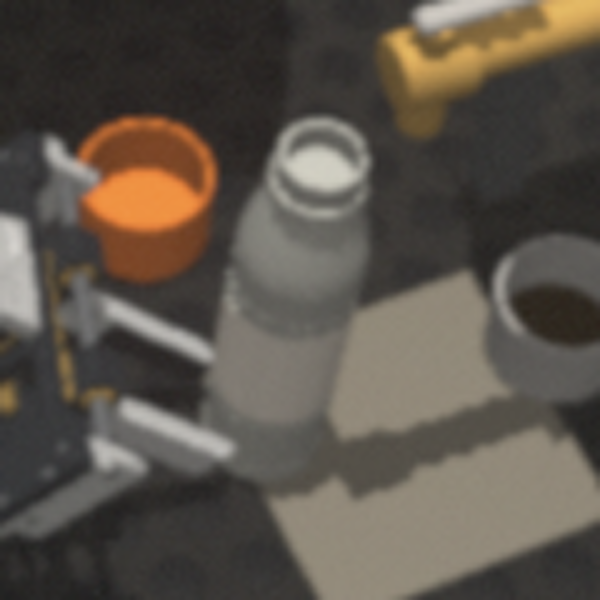

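The bottle leans about 3° forward (mouth y 0.058, lower side 0.05): my 3 mm raise evidently lifted its rear by friction. I lower the fingers gently to set it down.

```bash
python3 -m jog '0 -0.5 -1 0 0 0 0.57;0 -1 -2 0 0 0 0.57;0 -1.5 -3 0 0 0 0.57;0 -2 -4 0 0 0 0.57;0 -2 -4 0 0 0 0.57;0 -2 -4 0 0 0 0.57;0 -2 -4 0 0 0 0.57'
cat > bt.py <<'E'
from h import *
import sys
def bottle(x,y,names=('scene','top')):
  for n in names:
    c=camera(n); P,u,v=pts(c)
    m=(abs(P[:,0]-x)<.05)&(abs(P[:,1]-y)<.05)
    for lo,hi,r in [(.06,.1,.029),(.1,.14,.029),(.14,.158,.029),(.19,.212,.0185),(.214,.232,.017)]:
        k=m&(P[:,2]>lo)&(P[:,2]<hi); q=P[k]
        if len(q)<8: continue
        if lo<.16:
            for _ in range(3):
                a=circ(q,r); d=abs(np.hypot(*(q[:,:2]-a).T)-r); q=q[d<.006]
        print(n,lo,len(q),circ(q,r).round(4))
    cv2.imwrite('pics/%s_last.png'%n,c['img'][:,:,::-1])
bottle(float(sys.argv[1]),float(sys.argv[2]))
delta([.5856,.0713,.02],84,45)
E
python3 bt.py .576 .048
```

```text
time_s: 19.95
ee_pos: [0.574, 0.022, 0.0188]
eef_rot: [-1.566, 0.785, -1.669]
force: [1.2, -0.4, 0.4]
grip_width: 0.0408
scene 0.06 229 [0.5751 0.0465]
scene 0.1 256 [0.575  0.0466]
scene 0.14 125 [0.5746 0.0469]
scene 0.19 215 [0.5777 0.0457]
scene 0.214 149 [0.5764 0.0462]
top 0.06 25 [0.5767 0.0474]
top 0.1 37 [0.5765 0.0477]
top 0.14 20 [0.5772 0.0478]
top 0.19 167 [0.5678 0.0445]
top 0.214 73 [0.5765 0.0472]
t 20.05 tcp [0.5741 0.022  0.0189] rot [ 0.1  0.2 -0.2] shift [11.5 49.3  1.1] w 0.04032411476596531 F [-0.17 -0.66  0.29] q [-0.358  0.709  1.605  0.818  1.215 -0.711]
```

Upright again at (0.5765, 0.047). Continuing at constant height, measuring before the last part.

```bash
python3 -m jog '0.5 2 0 0 0 0 0.57;1 4 0 0 0 0 0.57;1.5 6 0 0 0 0 0.57;2 8.5 0 0 0 0 0.57;2.6 11 0 0 0 0 0.57;3.3 14 0 0 0 0 0.57;4 17 0 0 0 0 0.57;4.7 20 0 0 0 0 0.57;5.4 23 0 0 0 0 0.57;6 26 0 0 0 0 0.57'
python3 -m jog '0.5 2.5 0 0 0 0 0.57;1 5 0 0 0 0 0.57;1.5 7 0 0 0 0 0.57;2 9 0 0 0 0 0.57;2.5 11 0 0 0 0 0.57;3 13 0 0 0 0 0.57;3 13 0 0 0 0 0.57'
python3 bt.py .586 .085
```

```text
time_s: 20.88
ee_pos: [0.5801, 0.0483, 0.0189]
eef_rot: [-1.566, 0.785, -1.669]
force: [-0.8, -1.1, -0.5]
grip_width: 0.0403
time_s: 21.47
ee_pos: [0.5832, 0.0616, 0.0189]
eef_rot: [-1.566, 0.785, -1.669]
force: [0.1, -0.9, -0.5]
grip_width: 0.0406
scene 0.06 229 [0.5844 0.0858]
scene 0.1 262 [0.5843 0.0855]
scene 0.14 121 [0.5839 0.0859]
scene 0.19 228 [0.5867 0.0842]
scene 0.214 152 [0.5856 0.0849]
top 0.06 25 [0.5379 0.0602]
top 0.1 45 [0.586  0.0864]
top 0.14 25 [0.5864 0.0866]
top 0.19 124 [0.5896 0.0934]
top 0.214 47 [0.5858 0.0864]
t 21.5667 tcp [0.5831 0.0614 0.0189] rot [ 0.1  0.2 -0.2] shift [2.5 9.9 1.1] w 0.040473542411687005 F [-0.03  0.25 -0.22] q [-0.288  0.706  1.609  0.852  1.176 -0.676]
```

View pics/scene_last.png

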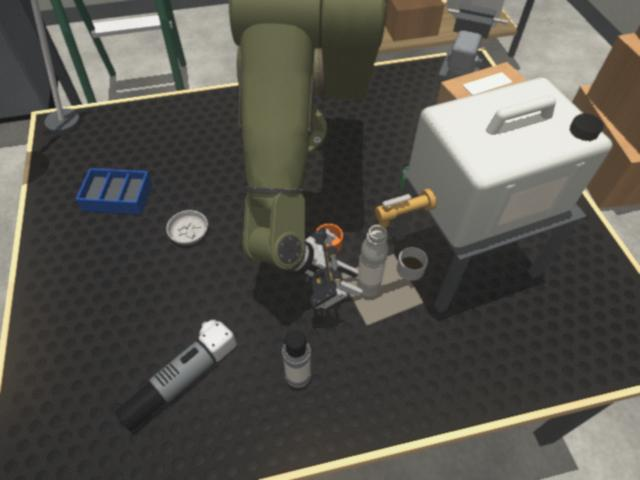

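```bash
python3 -m jog '0.4 1.5 0 0 0 0 0.57;0.8 3 0 0 0 0 0.57;1.2 4.5 0 0 0 0 0.57;1.6 6 0 0 0 0 0.57;2 7.5 0 0 0 0 0.57;2.3 9 0 0 0 0 0.57;2.3 9 0 0 0 0 0.57'
python3 bt.py .588 .095
python3 - <<'E'
from h import *
c=camera('scene')
P,u,v=pts(c)
m=(P[:,0]>.55)&(P[:,0]<.62)&(P[:,1]>.07)&(P[:,1]<.12)&(P[:,2]>.247)&(P[:,2]<.278); q=P[m]; print('spout',len(q),circ(q,.0095))
print(proj(c,[[.588,.0945,.25],[.588,.0945,.222]]))
cv2.imwrite('pics/s12c.png',cv2.resize(c['img'][180:320,330:470,::-1],None,fx=4.2,fy=4.2,interpolation=cv2.INTER_CUBIC))
c=camera('top'); cv2.imwrite('pics/t12c.png',cv2.resize(c['img'][190:290,190:310,::-1],None,fx=5,fy=5,interpolation=cv2.INTER_CUBIC))
E
```

```text
time_s: 22.15
ee_pos: [0.5854, 0.0707, 0.0189]
eef_rot: [-1.566, 0.785, -1.669]
force: [0.1, -1.1, -0.1]
grip_width: 0.0404
scene 0.06 232 [0.5867 0.0947]
scene 0.1 266 [0.5866 0.0946]
scene 0.14 122 [0.5864 0.0947]
scene 0.19 226 [0.5893 0.0934]
scene 0.214 144 [0.588 0.094]
top 0.06 39 [0.5882 0.0952]
top 0.1 52 [0.5882 0.0954]
top 0.14 21 [0.5887 0.0957]
top 0.19 78 [0.5892 0.0954]
top 0.214 39 [0.5884 0.0951]
t 22.25 tcp [0.5854 0.0705 0.0189] rot [ 0.1  0.2 -0.2] shift [0.2 0.8 1.1] w 0.040709941819269325 F [-0.1   0.06 -0.23] q [-0.272  0.707  1.608  0.86   1.167 -0.667]
spout 50 [0.58691461 0.09427025]
[[382.9438825  224.37809569]
 [381.43355177 232.62252958]]
```

View pics/s12c.png

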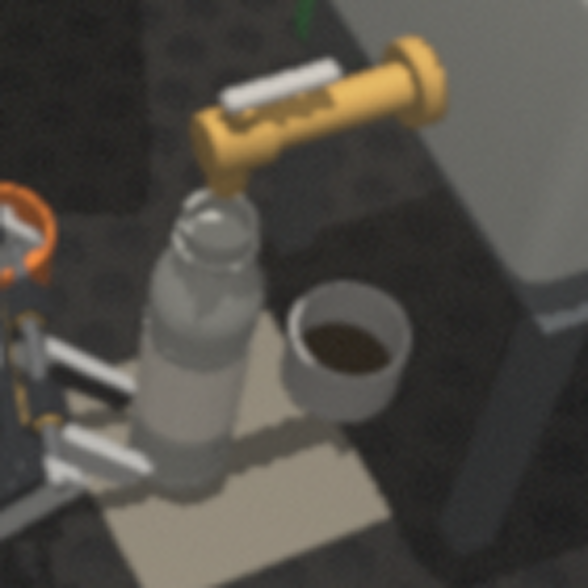

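View pics/t12c.png

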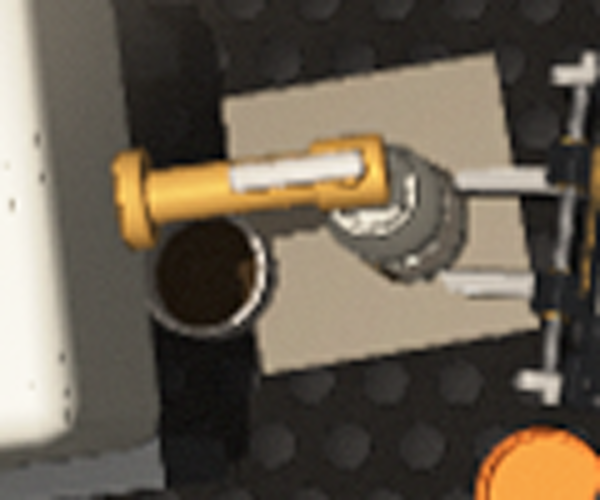

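Scene crop: the spout at crop (228,187) hangs just above the mouth, with the tin clear at crop (348,350). I quantify the residual from brass pixels.

```bash
python3 - <<'E'
from h import *
c=camera('scene'); I=c['img'].astype(int)
br=(I[:,:,0]-I[:,:,2]>50)
for r in range(212,230):
    k=np.nonzero(br[r,370:400])[0]+370
    print(r,(k.min(),k.max(),k.mean().round(1),len(k)) if len(k) else '', end=' | ')
print()
# predicted spout cylinder columns at rows
for s in [(.588,.0945),(.588,.097),(.586,.0945),(.590,.0945)]:
    for z in (.25,.26):
        a=np.linspace(0,2*np.pi,60); X=np.stack([s[0]+.0095*np.cos(a),s[1]+.0095*np.sin(a),0*a+z],1); p=proj(c,X); print(s,z,'cols',p[:,0].min().round(1),p[:,0].max().round(1),'rows',p[:,1].min().round(1),p[:,1].max().round(1))
# tap front end prediction with yaw 8.3: end face circle r .015 at 16mm before spout, z? 
c=camera('wrist'); save(c,'w12')
E
```

```text
212 (np.int64(378), np.int64(399), np.float64(388.5), 22) | 213 (np.int64(378), np.int64(399), np.float64(388.5), 22) | 214 (np.int64(379), np.int64(397), np.float64(388.0), 19) | 215 (np.int64(380), np.int64(395), np.float64(387.5), 16) | 216 (np.int64(380), np.int64(394), np.float64(387.0), 15) | 217 (np.int64(380), np.int64(393), np.float64(386.5), 14) | 218 (np.int64(380), np.int64(390), np.float64(385.0), 11) | 219 (np.int64(381), np.int64(388), np.float64(384.5), 8) | 220 (np.int64(381), np.int64(385), np.float64(383.0), 5) | 221  | 222 (np.int64(383), np.int64(386), np.float64(384.5), 4) | 223 (np.int64(381), np.int64(385), np.float64(383.0), 5) | 224 (np.int64(381), np.int64(385), np.float64(383.0), 5) | 225 (np.int64(382), np.int64(384), np.float64(383.0), 3) | 226  | 227  | 228  | 229  | 
(0.588, 0.0945) 0.25 cols 378.2 387.7 rows 220.7 228.1
(0.588, 0.0945) 0.26 cols 378.7 388.3 rows 217.6 225.1
(0.588, 0.097) 0.25 cols 379.4 388.8 rows 220.4 227.9
(0.588, 0.097) 0.26 cols 379.9 389.5 rows 217.4 224.9
(0.586, 0.0945) 0.25 cols 377.9 387.4 rows 219.9 227.4
(0.586, 0.0945) 0.26 cols 378.5 388.0 rows 216.9 224.3
(0.59, 0.0945) 0.25 cols 378.5 388.0 rows 221.4 228.9
(0.59, 0.0945) 0.26 cols 379.0 388.6 rows 218.4 225.9
```

View pics/w12.png

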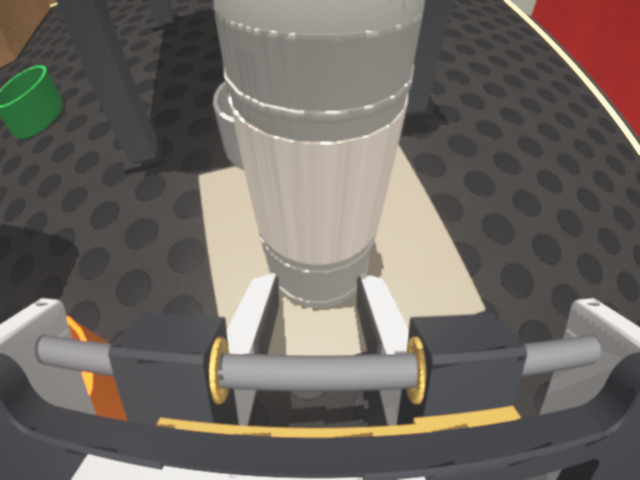

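```bash
python3 - <<'E'
from h import *
I=cv2.imread('pics/scene0.png').astype(float)
for r in range(217,231): print(r,(I[r,374:395,2]-I[r,374:395,0]).astype(int))
J=cv2.imread('pics/scene_last.png').astype(int)
print()
for r in range(226,240): print(r,J[r,366:398].mean(1).astype(int))
c=camera('scene')
for s in [(.588,.0945)]:
    for R,z in [(.0185,.222),(.0155,.222),(.0185,.19)]:
        a=np.linspace(0,2*np.pi,60); X=np.stack([s[0]+R*np.cos(a),s[1]+R*np.sin(a),0*a+z],1); p=proj(c,X); print(s,z,'cols',p[:,0].min().round(1),p[:,0].max().round(1),'rows',p[:,1].min().round(1),p[:,1].max().round(1))
E
```

```text
217 [ 7  9 22 39 48 50 55 69 83 87 85 83 79 76 74 70 67 65 60 55 49]
218 [ 6  8 16 33 44 49 53 63 72 75 74 73 69 66 62 59 55 51 44 40 31]
219 [ 5  4 10 23 40 49 51 57 63 66 64 61 59 55 51 44 38 31 25 19 12]
220 [ 4  4  3 14 32 44 50 53 55 56 54 52 52 47 43 32 20 14  8  7  6]
221 [ 5  4  4  6 21 38 47 51 50 49 49 49 49 47 39 23 11  5  4  4  4]
222 [ 5  3  4  4 16 34 46 50 50 51 53 53 51 48 38 18  8  4  5  4  4]
223 [ 5  6  5  6 15 35 49 54 52 53 53 53 51 46 33 17  8  7  6  3  5]
224 [ 5  5  4  4 14 33 48 51 53 54 52 53 51 45 29 13  7  5  6  6  4]
225 [ 7  4  5  5  7 24 41 49 52 52 53 51 49 39 22  9  7  7  5  5  4]
226 [ 6  6  6  5  7 14 24 36 45 47 48 47 39 27 15  6  6  6  6  6  5]
227 [ 7  5  6  7  6  9 12 19 27 30 32 27 22 14  7  5  4  4  6  7  5]
228 [ 7  6  6  6  8  6  6  8 11 14 15 12 10  6  4  3  2  4  4  3  1]
229 [7 6 5 5 7 7 6 7 7 7 8 7 5 4 3 4 2 4 2 3 3]
230 [5 4 4 4 6 6 7 7 6 6 6 6 4 3 4 4 3 4 4 3 2]

226 [ 47  48  51  52  54  55  56  57  70 102 135 145 136 117  97  84  81  81
  81  85  97  95  75  58  53  55  53  55  52  52  51  50]
227 [ 49  51  51  56  56  54  58  71 102
[... 1181 characters left out ...]
55  55  54  58  82 123 131 111 101 105 108 112 112 114 113 113 114 113
 113 114 114 111 109 103  98  78  59  50  47  49  52  51]
237 [ 57  58  55  59  80 122 141 124  99  93  98 105 110 110 112 113 113 112
 113 111 113 108 101  95  93  82  55  44  46  48  49  51]
238 [ 56  55  57  65  83 112 145 139 108  93  93  96 101 104 108 110 109 111
 109 109 103 100  91  91  93  81  54  42  42  46  48  50]
239 [ 56  57  62  81  97 107 131 143 125 101  91  91  94  97 100  98  99  99
 100  96  94  90  89  93  92  74  50  39  40  45  47  51]
(0.588, 0.0945) 0.222 cols 372.5 390.4 rows 225.5 239.9
(0.588, 0.0945) 0.222 cols 373.9 389.0 rows 226.6 238.7
(0.588, 0.0945) 0.19 cols 371.0 388.6 rows 234.6 248.8
```

Spout from the image is ≈(0.587,0.0948) and the bottle mouth ≈(0.588,0.0945): within about 2 mm. Retreating straight back, then up.

```bash
python3 -m jog '-0.2 -1.5 0 0 0 0 0.57;-0.5 -4 0 0 0 0 0.57;-1 -8 0 0 0 0 0.57;-2 -16 0 0 0 0 0.57;-3 -28 0 0 0 0 0.57;-4 -42 0 0 0 0 0.57;-6 -56 0 0 0 0 0.57;-8 -72 0 0 0 0 0.57;-9 -88 0 0 0 0 0.57;-10 -100 0 0 0 0 0.57'
python3 -m jog '0 -10 20 0 0 0 0.57;0 -20 50 0 0 0 0.57;0 -30 85 0 0 0 0.57;0 -40 125 0 0 0 0.57;0 -50 165 0 0 0 0.57;0 -60 205 0 0 0 0.57;0 -70 240 0 0 0 0.57;0 -80 260 0 0 0 0.57;0 -80 260 0 0 0 0.57'
python3 bt.py .588 .095
python3 - <<'E'
from h import *
c=camera('scene'); P,u,v=pts(c)
m=(abs(P[:,0]-.563)<.045)&(abs(P[:,1]-.2)<.045)&(P[:,2]>.043)&(P[:,2]<.058)
print('tin',m.sum(),circ(P[m],.0325))
c=camera('wrist'); save(c,'w13')
E
```

```text
time_s: 23.33
ee_pos: [0.5752, -0.0321, 0.0189]
eef_rot: [-1.566, 0.785, -1.67]
force: [-0.8, -0.1, -0.2]
grip_width: 0.0406
time_s: 24.08
ee_pos: [0.5757, -0.1148, 0.2836]
eef_rot: [-1.557, 0.781, -1.665]
force: [-0.3, -0.6, -0.1]
grip_width: 0.0404
scene 0.06 231 [0.5866 0.0945]
scene 0.1 263 [0.5866 0.0945]
scene 0.14 124 [0.5862 0.0949]
scene 0.19 233 [0.5889 0.0934]
scene 0.214 141 [0.5881 0.094 ]
top 0.06 40 [0.5882 0.0952]
top 0.1 49 [0.5882 0.0953]
top 0.14 25 [0.5887 0.0958]
top 0.19 74 [0.5901 0.0958]
top 0.214 40 [0.5884 0.0952]
t 24.1833 tcp [ 0.575  -0.113   0.2788] rot [ 0.1  0.2 -0. ] shift [  10.6  184.3 -258.8] w 0.04008658637540674 F [ 0.44  0.91 -1.21] q [-0.558  0.489  1.273  0.701  1.739 -0.464]
tin 183 [0.56131252 0.19978093]
```

View pics/w13.png

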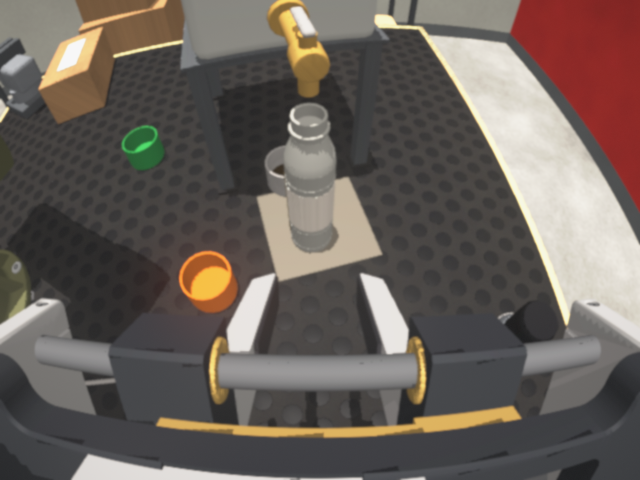

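View pics/scene_last.png

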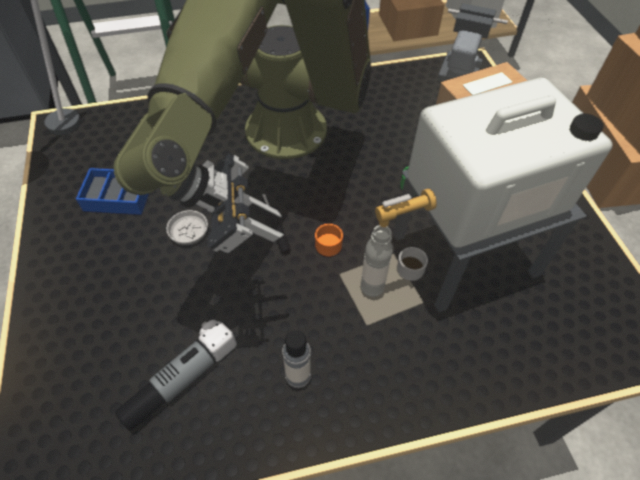

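View pics/top_last.png

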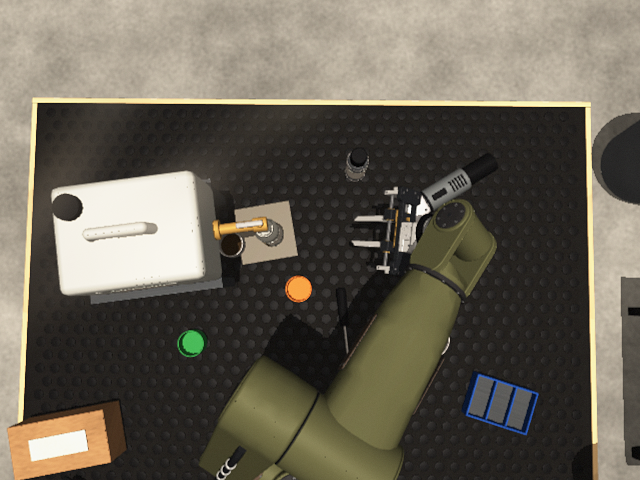

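All views agree: the bottle is upright under the spout, the tin is clear, and the orange tin, spray can, grinder, dish and screwdriver are where they were. Handing in.

```bash
python3 -c "
from h import *
print(hand_in())"
```

```text
the job is handed in; nothing more can be done
None
```

The bottle now stands upright with its mouth under the spout, the drip tin is out of the way, and I've handed the job in. It took about 24 s of the 72 s allowed.

**Tin:** I pushed it first, straight back under the canister, with the half-open fingertips. It moved about 107 mm and stands upright at (0.561, 0.200), clear of the tap.

**Bottle:** I pushed it low, about 25 mm above the mat, for roughly 0.38 m. Both cameras put its mouth at about (0.588, 0.0945). My spout estimates are (0.587–0.588, 0.094–0.095), so it should be centred to within about 2 mm; the cameras disagree by 1–2 mm.

**One slip:** near the end I raised the fingers 3 mm while they were touching the bottle, and it leaned about 3° forward. I lowered them again, checked that it was upright, and finished the push at a constant height.

**Other things on the bench:** the orange and green tins, spray can, grinder, dish and screwdriver look unmoved in the last pictures. I checked them by eye and did not measure them again. The robot was up and away, touching nothing, when I handed in.

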